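# Square up a stack of gingerbread walls, weigh it down and set the timer

## Task

Lift the iron press off the corner board, then stack all the gingerbread panels from the cooling rack on that board and tap the stack from its open sides until the edges line up and every panel is flush with both fences. Then set the press back squarely on the stack, and last turn the kitchen timer to 20 minutes. Leave the other things on the worktop where they are.

Things in the scene. Friction and masses are not known exactly. Their poses are not given: they have to be found in the camera images.
- panel_0: baked gingerbread wall panel, a rigid brown slab 100 x 60 x 7 mm (x, y, z) with a 26 mm square window opening centred 16 mm from its middle towards +x, 60 g; lies flat on the rack. Origin: centre of the underside; x along the 100 mm, z up. Three to five of the five identical panels are present, the others read None
- panel_1: baked gingerbread wall panel, a rigid brown slab 100 x 60 x 7 mm (x, y, z) with a 26 mm square window opening centred 16 mm from its middle towards +x, 60 g; lies flat on the rack. Origin: centre of the underside; x along the 100 mm, z up. Three to five of the five identical panels are present, the others read None
- panel_2: baked gingerbread wall panel, a rigid brown slab 100 x 60 x 7 mm (x, y, z) with a 26 mm square window opening centred 16 mm from its middle towards +x, 60 g; lies flat on the rack. Origin: centre of the underside; x along the 100 mm, z up. Three to five of the five identical panels are present, the others read None
- panel_3: baked gingerbread wall panel, a rigid brown slab 100 x 60 x 7 mm (x, y, z) with a 26 mm square window opening centred 16 mm from its middle towards +x, 60 g; lies flat on the rack. Origin: centre of the underside; x along the 100 mm, z up. Three to five of the five identical panels are present, the others read None
- panel_4: baked gingerbread wall panel, a rigid brown slab 100 x 60 x 7 mm (x, y, z) with a 26 mm square window opening centred 16 mm from its middle towards +x, 60 g; lies flat on the rack. Origin: centre of the underside; x along the 100 mm, z up. Three to five of the five identical panels are present, the others read None
- rack: fixed wire cooling rack, 240 x 370 mm (x, y), its flat wire top 18 mm above the worktop. Origin: centre of the underside; x away from the robot, y to the left at yaw 0. At the start the panels lie apart on it, their long sides roughly along its x
- corner_board: fixed pale wooden board 180 x 160 x 14 mm (x, y, z) for squaring and pressing slabs, with two upright wooden fences 14 mm thick that meet at a right angle and rise 40 mm above its floor: one along the whole +y edge (inner face at y = +66 mm), one along the +x edge (inner face at x = +76 mm). The -x and -y sides are open. Origin: centre of the underside; at yaw 0 x points away from the robot and y to the left
- flush (a point): point on the floor of the corner board, 14 mm above the worktop, over which the centre of a panel lies when its long side touches the +y fence and its short end the +x fence; axes as the board's (board coordinates x = 26, y = 36, z = 14 mm)
- press: small black cast-iron press, 0.35 kg: plate 94 x 55 x 9 mm (x, y, z) with a dark wooden bar handle above it. Origin: centre of the plate's underside, x along the plate and handle, z up. Loose; at the start it stands on the floor of the corner board, where it is kept. The worktop and flat hob to the left of the board are free to set it down on meanwhile
- press_handle (a point): middle of the press's handle, a round bar 19 mm thick and 88 mm long along the press's x, its axis 46 mm above the press's underside and 37 mm above the plate; it stands on two posts at x = +-33 mm
- timer: round twist timer, 60 mm across, 42 mm high, held to the worktop by a suction foot: steel foot (fixed) up to 22 mm, green dial above. Origin: centre of the underside
- timer_dial (a joint): angle of the green dial, rad, 0 to 5.76, growing counter-clockwise seen from above; stiff (0.035 N m), stays where left. Minute numerals 0 to 55 stand on its top; the one over the tick on the foot (foot -x side) is the setting: minutes = 60 - value x 30 / pi, so 20 minutes = 4.19 rad. Starts at 4.85 to 5.6 (about 6 to 14 minutes), so it is wound clockwise
- mug: mug standing nearby, loose; leave it alone. Origin: centre of the underside
- tin_a: grey lidded tin standing nearby, loose; leave it alone. Origin: centre of the underside
- tin_b: other grey lidded tin standing nearby, loose; leave it alone. Origin: centre of the underside
- egg_shaker: white egg-shaped shaker standing nearby, loose; leave it alone. Origin: centre of the underside
- spice_jar: spice jar standing nearby, loose; leave it alone. Origin: centre of the underside
Not all that is in view belongs to the job. Leave any pink look-alike of the panel_3 alone.

How it is judged (in metres and radians):
On the way, in this order (a step that is already met when the one before it is completed fails the run):
1. all the panels lie in one stack on the corner board, flush with both fences (horizontal distance between each of panel_0, panel_1, panel_2, panel_3, panel_4 and flush below 0.005 m and angle between the x axis of each of panel_0, panel_1, panel_2, panel_3, panel_4 and the x axis of flush, either way round below 0.05 rad and angle between the z axis of each of panel_0, panel_1, panel_2, panel_3, panel_4 and the z axis of flush, either way round below 0.06 rad and z of panel_0 in the frame of flush between -0.003 and 0.042 m and linear speed of each of panel_0, panel_1, panel_2, panel_3, panel_4 below 0.02 m/s and z of panel_1 in the frame of flush between -0.003 and 0.042 m and z of panel_2 in the frame of flush between -0.003 and 0.042 m and z of panel_3 in the frame of flush between -0.003 and 0.042 m and z of panel_4 in the frame of flush between -0.003 and 0.042 m), for 0.2 s.
2. the press stands released on the stack ((contact force between press and panel_0 above 1 N or contact force between press and panel_1 above 1 N or contact force between press and panel_2 above 1 N or contact force between press and panel_3 above 1 N or contact force between press and panel_4 above 1 N) and horizontal distance between press and flush below 0.012 m and angle between the x axis of press and the x axis of flush, either way round below 0.2 rad and angle between press's own z axis and vertical below 0.08 rad and linear speed of press below 0.02 m/s and contact force between press and the fingers below 0.3 N), for 0.2 s.
3. the timer is set to 20 minutes (value of joint timer_dial between 4.089 and 4.289 rad and velocity of joint timer_dial between -0.05 and 0.05 rad/s), for 0.2 s.
At the end, for the whole second after the job is handed in: All panels present lie flat in one stack on the corner board, centres within 5 mm of the flush point, turned under 0.05 rad; the press rests level on the stack, within 12 mm of its centre, turned under 0.2 rad; the dial is within 0.1 rad (1 minute) of 20 minutes; all at rest (all of step 1 and all of step 2 and all of step 3); the robot touches nothing.
It fails at once if the mug is moved by more than 3 cm (distance of mug from where it was at the start of the episode above 0.03 m).
It fails at once if the grey lidded tin is moved by more than 3 cm (distance of tin_a from where it was at the start of the episode above 0.03 m).
It fails at once if the other grey lidded tin is moved by more than 3 cm (distance of tin_b from where it was at the start of the episode above 0.03 m).
It fails at once if the white egg-shaped shaker is moved by more than 3 cm (distance of egg_shaker from where it was at the start of the episode above 0.03 m).
It fails at once if the spice jar is moved by more than 3 cm (distance of spice_jar from where it was at the start of the episode above 0.03 m).
Of panel_0, panel_1, panel_2, panel_3, panel_4 only 3 to 5 are there at a start; the rules pass over those that are not, and their reading is None.
At some moment in a run one of panel_0, panel_1, panel_2, panel_3, panel_4, press may be knocked a few centimetres aside while the robot is not near it.
Once in a run the grip may slacken for a moment while it holds something.
It also fails if it takes over 208 s, if anything falls off the work surface, if the arm or the gripper's body presses on something with over 40 N, if the wrist force passes 120 N, or if a joint passes its speed limit or range.

## Robot

A 6-joint arm with a two-finger parallel gripper is mounted at the origin on a cart in front of the work surface, level with it; the furniture and walls round the work are solid. World frame = base frame: x ahead of the robot, y to its left, z up, the work surface at z = 0. Lengths are in mm, angles in rad, forces in N, time in s.
With the tool pointing down it reaches from about 275 to 1000 mm from the base axis. Payload 8.4 kg.
Tool frame: the origin (TCP) lies at the very end of the fingers, on their centre line; the grasp point (between the pads) lies 19 mm behind it (r.pinch_z is the distance from the TCP to the grasp point, in mm); z points along the fingers, y is the line along which they close (so a half turn about z gives the same grasp; the last joint's range is limited). The gripper opens to 85 mm and grips with 20 to 120 N. Pads are 22 mm wide; open, the fingers measure 114 mm over their backs; the gripper's body (76 mm by 85 mm) begins 54 mm behind the grasp point. The pads swing forward as they close: fully open they stand 13 mm farther back than shut.
Start: joints at [-1.32, 0.353, 1.633, -0, 1.155, -0.002], TCP at [156.321, -605.138, 231.281] pointing down, gripper open.
Joint ranges: [-2.63, 2.63], [-0.92, 2.1], [0.06, 2.66], [-1.3, 4.44], [0, 2.69], [-3.02, 3.02]. Speed limits (rad/s): [2.22, 2.22, 2.79, 3.14, 3.14, 3.14].

## Interface

Orientations are given as [roll, pitch, yaw] about the fixed x, y, z axes, in that order (R = Rz(yaw) Ry(pitch) Rx(roll)).
In Python, from rig import r gives the robot as it stands.
- The arm moves only by the tool carry_out, never from a script. Its argument "series" is a list of rows, each a list of 7 numbers: the turn, a rotation vector about the tool's x, y, z as a fraction of full scale, then the shift along the tool's x, y, z as a fraction of full scale, then the gripper command: -1 is fully open, 1 is shut, values between are in proportion. A call has 1 to 8 rows; each row is the pose to reach, as a shift and turn from the pose commanded when the call began, along the tool's axes at that moment, turning the shorter way round; what a row does not reach only later rows make up. Full scale, the value 1, is 0.25 m for a shift and pi rad for a turn. A row lasts 1/8 s, in which the tool goes at most 62.5 mm and 10.7 degrees, less where a joint would pass 70% of its speed; a pose out of reach is approached as far as the arm can. A call with a number of a shift or a turn outside -1 to 1 is refused whole. A call with a gripper value outside its range is refused whole. The fingers move at their own pace and stop on an object; "force" is the grip in N (left out, the last holds). Time passes only in rows, so rows that repeat a pose let the fingers close. It gives the time, the measured TCP pose, the force, the opening and the grip force at its end, in the units of the state.
- r.sense(): the state, without advancing time (a new reading comes with each control period).
- r.grab_frame(name): name is "side" or "top"; returns the picture (384x512x3 uint8, red, green, blue); there is no depth.
- r.get_calibration(name): a dict with "K" (3x3 intrinsics, pixels), "pose" (4x4, takes a point from camera to world coordinates). Camera axes: x right, y up, looking along -z (the intrinsics and any distortion apply to the point x, -y, -z); pixel columns grow to the right and rows downward; lengths in mm; the calibration is good to about 2 mm. A picture is of the moment at which its call begins. get_calibration takes no time and is no camera call.
- r.sign_off(): hands the job in; it is judged then, once.
Trained networks look in the newest picture that a camera, given by its name, has taken for a name from the list of things; names that differ only in an ending like _2 or _b are one class to them, and where a whole thing is asked for, a point or a joint stands for the part that bears it (a point fixed in the world has none). Each returns a list of dicts, best first, with "score" (0 to 1); they miss things now and then, are a little off and sometimes report something else, mostly with a low value. They report only what shows in the picture. A call takes as long as a camera call. They do not tell look-alikes from the thing itself.
- r.silhouettes(camera, label): "region" (384x512 bool, what is visible of it) and "position" ([row, column] in pixels, amid what is visible of it).
The state is a dict: "clock": time; "qpos": joint angles; "qvel": joint speeds; "joint_efforts": joint torques, N m; "eef_pos": TCP position; "tcp_rot": TCP orientation; "contact_force": force on the tool from outside, world axes, zero at the start; "wrist_torque": the same for the moment, N m; "opening": opening from 0.0 (shut) to 1.0 (fully open); "grasp_force": force on a finger pad.
Only numpy, scipy, OpenCV 4.12 (cv2) and the standard library are available. Lean on these libraries where they do the work, as an engineer would, in place of code of your own. Each camera call takes 0.05 s, during which the arm holds its last target. There are 200 camera calls.

## Working session

There is one attempt and no reset: what is moved stays moved. The work goes in short steps, Python scripts to look and compute and a tool call to move; the robot and the scene stay as the last step left them, time stands still between calls to the robot, and variables do not carry over. Pictures are saved under pics/ and viewed, at most 14 in all, crops included, and the job is handed in when it is done.

Besides the shell and the picture viewer there is one more tool, called after "Emit:" as name(argument=value, ...) on one line, values as JSON. carry_out: Moves the arm, as the interface text tells. Its arguments: {"type":"object","properties":{"series":{"type":"array"},"force":{"type":"number"}},"required":["series"]}

```bash
ls; mkdir -p pics; python3 - <<'E'
from rig import r
import cv2,numpy as np
for n in("top","side"):
    im=r.grab_frame(n); cv2.imwrite(f"pics/{n}0.png",cv2.resize(im[:,:,::-1],(800,600),interpolation=cv2.INTER_CUBIC))
    c=r.get_calibration(n); print(n,np.round(c["K"],1).tolist(),np.round(c["pose"],3).tolist(),[k for k in c])
print(r.sense())
E
```

```text
pics
top [[444.9, 0.0, 255.6], [0.0, 444.9, 192.1], [0.0, 0.0, 1.0]] [[0.015, 0.997, -0.078, 393.236], [-1.0, 0.016, 0.009, -43.46], [0.01, 0.078, 0.997, 1281.036], [0.0, 0.0, 0.0, 1.0]] ['K', 'pose']
side [[484.9, 0.0, 253.9], [0.0, 484.9, 191.7], [0.0, 0.0, 1.0]] [[-0.925, 0.243, -0.291, 82.777], [-0.379, -0.622, 0.685, 878.514], [-0.015, 0.744, 0.668, 1000.704], [0.0, 0.0, 0.0, 1.0]] ['K', 'pose']
{'clock': 0.1, 'qpos': array([-1.32041660e+00,  3.53537773e-01,  1.63403560e+00,  3.17749837e-06,
        1.15522839e+00, -2.39783921e-03]), 'qvel': array([-1.82857364e-03, -1.78856013e-03, -3.41938176e-03, -5.71688109e-04,
        9.15560473e-05, -5.24798220e-05]), 'joint_efforts': array([ 4.03246977e-04, -6.06358194e+01, -3.42818999e+01,  9.60953889e-05,
        3.93227252e-03, -6.80034162e-06]), 'eef_pos': array([ 156.20705665, -604.73079247,  230.67278495]), 'tcp_rot': array([-3.14038355e+00, -5.80473748e-06,  2.52776278e-01]), 'contact_force': array([0.34383051, 0.06938557, 0.27177278]), 'wrist_torque': array([-0.00122994, -0.01077063,  0.03602858]), 'grasp_force': 0.0, 'opening': 0.9946026787573179}
```

View pics/top0.png

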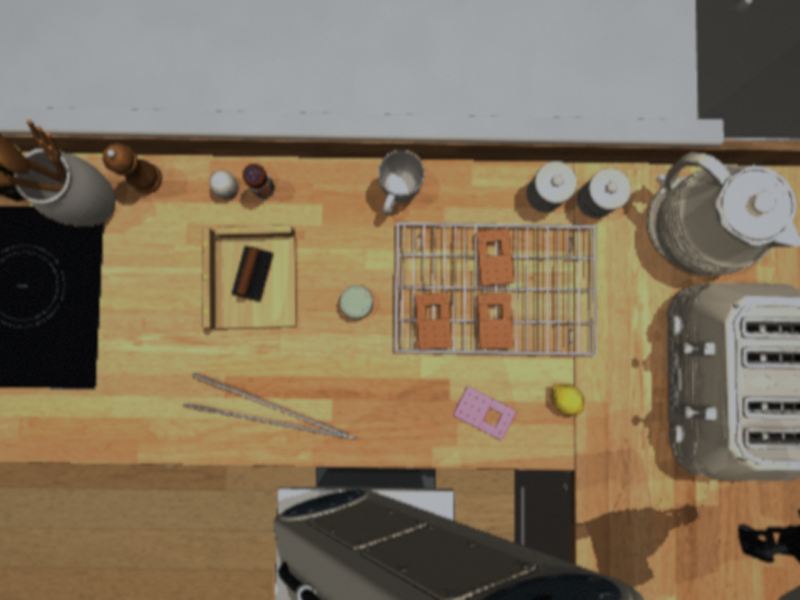

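View pics/side0.png

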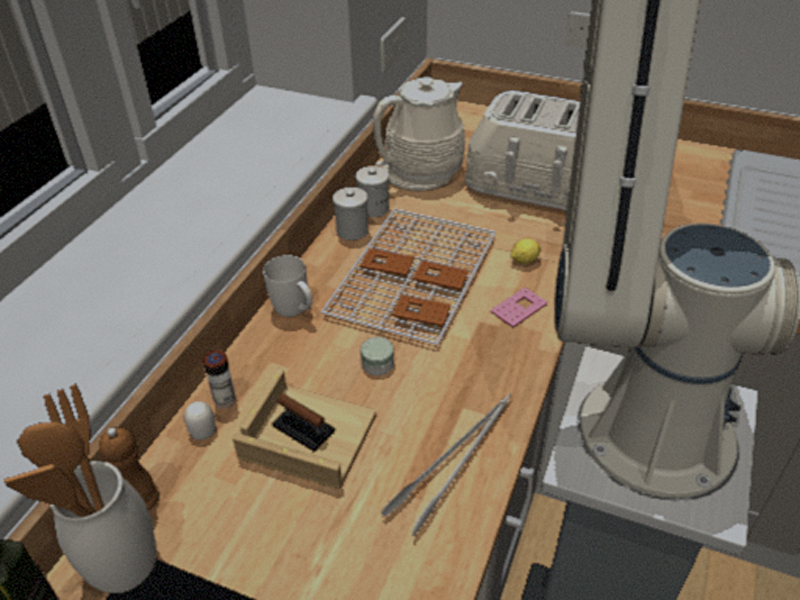

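The top view shows three brown panels at (495,257), (433,322) and (495,322), the board around (250,278) with the press at (252,273) and the timer at (355,302). The pink look-alike is at (485,412). The side view agrees with this.

```bash
cat > h.py <<'E'
from rig import r
import numpy as np, cv2
from scipy.spatial.transform import Rotation as R
def cal(n):
    c=r.get_calibration(n); return np.array(c["K"]),np.array(c["pose"])
def px2w(n,uv,z):
    K,P=cal(n); uv=np.atleast_2d(uv).astype(float)
    d=np.c_[(uv[:,0]-K[0,2])/K[0,0],-(uv[:,1]-K[1,2])/K[1,1],-np.ones(len(uv))]@P[:3,:3].T
    s=(z-P[2,3])/d[:,2]; return (P[:3,3]+d*s[:,None])
def w2px(n,X):
    K,P=cal(n); X=np.atleast_2d(X).astype(float); c=(X-P[:3,3])@P[:3,:3]
    return np.c_[K[0,0]*c[:,0]/-c[:,2]+K[0,2],-K[1,1]*c[:,1]/-c[:,2]+K[1,2]]
def sil(n,label,grab=True,im=None):
    if grab: r.grab_frame(n)
    return r.silhouettes(n,label)
def rect(n,region,z):
    """min-area rectangle of the largest blob, in world coordinates at height z"""
    cs,_=cv2.findContours(region.astype(np.uint8),cv2.RETR_EXTERNAL,cv2.CHAIN_APPROX_NONE)
    c=max(cs,key=cv2.contourArea)[:,0,:]
    w=px2w(n,c,z)[:,:2].astype(np.float32)
    (x,y),(a,b),t=cv2.minAreaRect(w)
    if a<b: a,b,t=b,a,t+90
    t=(t+90)%180-90
    return np.array([x,y]),a,b,t
def pose():
    s=r.sense(); return np.array(s["eef_pos"]),R.from_euler("xyz",s["tcp_rot"])
E
python3 - <<'E'
from h import *
zs=dict(panel_0=25,corner_board=14,press=46,press_handle=46,timer=42,mug=40,rack=18)
for n in("top","side"):
    r.grab_frame(n)
    for l,z in zs.items():
        for d in r.silhouettes(n,l):
            c,a,b,t=rect(n,d["region"],z)
            print(n,l,round(d["score"],2),np.round(d["position"]),d["region"].sum(),"c",np.round(c,1),"ab",round(a,1),round(b,1),"t",round(t,1), "m",np.round(px2w(n,np.argwhere(d["region"])[:,::-1].mean(0),z)[0,:2],1))
E
```

```text
top panel_0 0.85 [166. 318.] 617 c [ 572.8 -227.3] ab 102.7 58.4 t 7.4 m [ 569.9 -227.4]
top panel_0 0.73 [265. 308.] 707 c [ 291.  -210.2] ab 99.7 62.1 t 62.6 m [ 290.8 -209.3]
top panel_0 0.65 [208. 312.] 662 c [ 456.8 -228. ] ab 99.1 59.6 t 0.9 m [ 455.5 -227.9]
top panel_0 0.63 [210. 278.] 720 c [ 455.  -117.8] ab 100.1 64.0 t 3.6 m [ 452.7 -117.4]
top corner_board 0.97 [178. 148.] 3315 c [530.7 222.9] ab 187.6 174.2 t 1.5 m [528.8 223.2]
top corner_board 0.45 [116. 142.] 250 c [701.7 272.7] ab 54.0 46.2 t 28.2 m [701.6 272.6]
top press 0.66 [174. 160.] 625 c [534.3 208.6] ab 91.5 53.8 t -13.0 m [534.2 208.8]
top timer 0.83 [196. 226.] 390 c [486.6  23.9] ab 61.4 58.6 t 27.5 m [486.2  23.8]
top timer 0.29 [168. 299.] 201 c [509.2 -54.5] ab 36.5 14.0 t 0.9 m [ 509.1 -211.7]
top mug 0.86 [115. 256.] 866 c [707.9 -55.8] ab 114.3 83.6 t 9.0 m [712.9 -52.2]
top rack 0.88 [209. 343.] 699 c [ 470.1 -398.7] ab 106.3 49.3 t -36.3 m [ 478.1 -281.1]
side panel_0 0.87 [164. 248.] 327 c [ 573.1 -223.9] ab 96.1 63.6 t 6.5 m [ 572.2 -224.9]
side panel_0 0.78 [177. 283.] 409 c [ 456.9 -223.8] ab
[... 571 characters left out ...]
199.9]
side press_handle 0.85 [271. 191.] 764 c [538.2 227.5] ab 117.8 61.7 t -14.3 m [529.7 229.3]
side press_handle 0.34 [267. 127.] 377 c [688.3 281.4] ab 85.2 41.3 t -42.6 m [687.6 283. ]
side timer 0.79 [226. 241.] 451 c [480.5  41.8] ab 91.3 58.2 t -67.5 m [478.6  43. ]
side timer 0.67 [166. 249.] 354 c [ 565.3 -204.6] ab 96.0 64.1 t 6.5 m [ 565.9 -203.2]
side timer 0.6 [282. 191.] 3223 c [524.  225.5] ab 196.6 192.1 t 2.3 m [518.2 246.2]
side mug 0.83 [181. 182.] 934 c [721.9 -73.8] ab 184.7 83.8 t -54.3 m [719.3 -70.3]
side mug 0.45 [223. 238.] 326 c [484.1  33.3] ab 69.1 58.4 t -68.5 m [484.6  33.7]
side rack 0.89 [137. 266.] 78 c [ 420.2 -401.4] ab 39.7 17.3 t 7.5 m [ 522.8 -323.8]
```

```bash
cat >> h.py <<'E'
from scipy.optimize import minimize
def box(x0,x1,y0,y1,z0,z1): return np.array([[x,y,z] for x in(x0,x1) for y in(y0,y1) for z in(z0,z1)],float)
MODELS=dict(corner_board=[box(-90,90,-80,80,0,14),box(-90,90,66,80,0,54),box(76,90,-80,80,0,54)],
  panel=[box(-50,50,-30,30,0,7)],
  press=[box(-47,47,-27.5,27.5,0,9),box(-44,44,-9.5,9.5,36.5,55.5),box(-36,-30,-5,5,0,46),box(30,36,-5,5,0,46)])
S=4
def raster(n,parts,x,y,t,z):
    m=np.zeros((384*S,512*S),np.uint8); c,s=np.cos(t),np.sin(t)
    for p in parts:
        w=np.c_[c*p[:,0]-s*p[:,1]+x,s*p[:,0]+c*p[:,1]+y,p[:,2]+z]
        h=cv2.convexHull(((w2px(n,w)+.5)*S).astype(np.float32))
        cv2.fillConvexPoly(m,np.round(h*16).astype(np.int32),1,shift=4)
    return m
def filled(reg):
    cs,_=cv2.findContours(reg.astype(np.uint8),cv2.RETR_EXTERNAL,cv2.CHAIN_APPROX_NONE)
    m=np.zeros(reg.shape,np.uint8); cv2.drawContours(m,[max(cs,key=cv2.contourArea)],-1,1,-1); return m
def fit(model,masks,x0,z):
    """masks {cam:bool region}; pose x,y,yaw(rad) by silhouette IoU"""
    big={n:cv2.resize(filled(m),None,fx=S,fy=S,interpolation=cv2.INTER_NEAREST) for n,m in masks.items()}
    def cost(p):
        e=0
        for n,b in big.items():
            m=raster(n,MODELS[model],p[0],p[1],p[2]/30,z); e+=1-(m&b).sum()/(m|b).sum()
        return e/len(big)
    p0=np.array([x0[0],x0[1],x0[2]*30])
    q=minimize(cost,p0,method="Nelder-Mead",options=dict(initial_simplex=p0+np.array([[0,0,0],[8,0,0],[0,8,0],[0,0,4]]),xatol=.1,fatol=1e-4))
    return np.array([q.x[0],q.x[1],q.x[2]/30]),q.fun
E
python3 - <<'E'
from h import *
P={}
L={}
for n in("top","side"):
    r.grab_frame(n); L[n]={l:r.silhouettes(n,l) for l in("corner_board","press","panel_0")}
def near(n,l,g,z): return min(L[n][l],key=lambda d:np.hypot(*(px2w(n,d["position"][::-1],z)[0,:2]-g)))["region"]
for l,mod,g,z in [("corner_board","corner_board",(529,223,0.02),0),("press","press",(534,209,-.24),14),("panel_0","panel",(573,-227,.1),18),("panel_0","panel",(456,-228,.02),18),("panel_0","panel",(454,-118,.06),18)]:
    ms={n:near(n,l,np.array(g[:2]),z+10) for n in L}
    for k in (["top"],["side"],["top","side"]):
        p,e=fit(mod,{n:ms[n] for n in k},g,z); print(l,k,np.round(p,3),round(e,3))
E
```

```text
corner_board ['top'] [5.27538e+02 2.17748e+02 4.10000e-02] 0.039
corner_board ['side'] [5.30175e+02 2.14605e+02 5.40000e-02] 0.05
corner_board ['top', 'side'] [5.28081e+02 2.17349e+02 4.60000e-02] 0.048
press ['top'] [ 5.36208e+02  2.15041e+02 -2.15000e-01] 0.079
press ['side'] [ 5.36940e+02  2.15353e+02 -3.26000e-01] 0.147
press ['top', 'side'] [ 5.36508e+02  2.14761e+02 -2.57000e-01] 0.121
panel_0 ['top'] [ 5.74236e+02 -2.27109e+02  1.06000e-01] 0.04
panel_0 ['side'] [ 5.75805e+02 -2.28897e+02  9.20000e-02] 0.123
panel_0 ['top', 'side'] [ 5.74470e+02 -2.27423e+02  1.02000e-01] 0.087
panel_0 ['top'] [ 4.56e+02 -2.28e+02  2.00e-02] 1.0
panel_0 ['side'] [ 4.59172e+02 -2.29421e+02  6.70000e-02] 0.084
panel_0 ['top', 'side'] [ 4.59172e+02 -2.29421e+02  6.70000e-02] 0.542
panel_0 ['top'] [ 4.55757e+02 -1.15927e+02  8.70000e-02] 0.051
panel_0 ['side'] [ 4.57376e+02 -1.16818e+02  9.00000e-02] 0.07
panel_0 ['top', 'side'] [ 4.56326e+02 -1.16291e+02  8.70000e-02] 0.066
```

```bash
cat >> h.py <<'E'
def g(o): return round(1-2*o/85,2)   # gripper command for an opening in mm
BX,BY,BT=528.1,217.3,0.046
def bw(x,y): c,s=np.cos(BT),np.sin(BT); return BX+c*x-s*y,BY+s*x+c*y
def plan(wps):
    """wps: x,y,z,yaw,gripper,rows -> prints calls"""
    p,o=pose(); rows=[];base=(p,o); last=(p,o); print("at",np.round(p,1),np.round(o.as_euler('xyz'),3))
    def row(b,w):
        t=R.from_euler("xyz",[np.pi,0,w[3]])
        return np.r_[(b[1].inv()*t).as_rotvec()/np.pi,b[1].inv().apply(np.array(w[:3])-b[0])/250,w[4]],(np.array(w[:3],float),t)
    for w in wps:
        ro,nx=row(base,w)
        if len(rows)+w[5]>8 or abs(ro).max()>1:
            print(rows_s(rows)); rows=[]; base=last; ro,nx=row(base,w)
            assert abs(ro).max()<=1,(w,ro)
        need=max(np.linalg.norm(nx[0]-last[0])/62.5,np.degrees((last[1].inv()*nx[1]).magnitude())/10.7)
        if need>w[5]: print("!! needs",need,w)
        rows+=[np.round(ro,3)]*w[5]; last=nx
    print(rows_s(rows))
def rows_s(rows):
    out=[];
    for x in rows:
        s="["+",".join(f"{v+0:g}" for v in x)+"]"
        if out and out[-1][0]==s: out[-1][1]+=1
        else: out.append([s,1])
    return " ; ".join(f"{s} x{k}" for s,k in out)
E
python3 - <<'E'
from h import *
G=g(60)
plan([(156,-380,231,.25,G,5),(380,-200,231,.1,G,6),(480,20,200,-.1,G,6),(536.5,214.8,150,-.257,G,6),(536.5,214.8,41,-.257,G,4)])
E
```

```text
at [ 156.3 -605.1  231.3] [ 3.142 -0.     0.253]
[0,0,0.001,0.224,-0.872,0.001,-0.41] x5Traceback (most recent call last):
  File "<stdin>", line 3, in <module>
  File "h.py", line 67, in plan
    assert abs(ro).max()<=1,(w,ro)
           ^^^^^^^^^^^^^^^^
AssertionError: ((380, -200, 231, 0.1, -0.41, 6), array([ 0.00000000e+00, -5.84725775e-18,  4.77464829e-02,  1.04627638e+00,
       -4.75942996e-01, -5.82862067e-17, -4.10000000e-01]))
```

```bash
python3 - <<'E'
from h import *
G=g(60)
plan([(156,-380,231,.25,G,5),(360,-200,231,.1,G,6),(480,20,200,-.1,G,6),(536.5,214.8,130,-.257,G,5),(536.5,214.8,41,-.257,G,3)])
E
```

```text
at [ 156.3 -605.1  231.3] [ 3.142 -0.     0.253]
[0,0,0.001,0.224,-0.872,0.001,-0.41] x5
[0,0,0.048,0.969,-0.496,0,-0.41] x6
[0,0,0.064,0.565,-0.828,0.124,-0.41] x6
[0,0,0.05,0.147,-0.798,0.28,-0.41] x5 ; [0,0,0.05,0.147,-0.798,0.636,-0.41] x3
```

Emit:
carry_out(series=[[0, 0, 0, 0.224, -0.872, 0, -0.41], [0, 0, 0, 0.224, -0.872, 0, -0.41], [0, 0, 0, 0.224, -0.872, 0, -0.41], [0, 0, 0, 0.224, -0.872, 0, -0.41], [0, 0, 0, 0.224, -0.872, 0, -0.41]], force=40)

```text
clock: 1.92
eef_pos: [155.8, -377.9, 231.5]
tcp_rot: [-3.141, -0.0, 0.254]
contact_force: [0.5, -1.1, 0.4]
opening: 0.699
grasp_force: 0.0
```

Emit:
carry_out(series=[[0, 0, 0.048, 0.969, -0.496, 0, -0.41], [0, 0, 0.048, 0.969, -0.496, 0, -0.41], [0, 0, 0.048, 0.969, -0.496, 0, -0.41], [0, 0, 0.048, 0.969, -0.496, 0, -0.41], [0, 0, 0.048, 0.969, -0.496, 0, -0.41], [0, 0, 0.048, 0.969, -0.496, 0, -0.41]])

```text
clock: 2.68
eef_pos: [361.6, -199.2, 231.5]
tcp_rot: [3.141, -0.001, 0.105]
contact_force: [-0.4, 0.1, 0.2]
opening: 0.704
grasp_force: 0.0
```

Emit:
carry_out(series=[[0, 0, 0.064, 0.565, -0.828, 0.124, -0.41], [0, 0, 0.064, 0.565, -0.828, 0.124, -0.41], [0, 0, 0.064, 0.565, -0.828, 0.124, -0.41], [0, 0, 0.064, 0.565, -0.828, 0.124, -0.41], [0, 0, 0.064, 0.565, -0.828, 0.124, -0.41], [0, 0, 0.064, 0.565, -0.828, 0.124, -0.41]])

```text
clock: 3.42
eef_pos: [479.2, 20.2, 200.0]
tcp_rot: [3.141, 0.001, -0.098]
contact_force: [-0.7, -0.7, 0.4]
opening: 0.704
grasp_force: 0.0
```

Emit:
carry_out(series=[[0, 0, 0.05, 0.147, -0.798, 0.28, -0.41], [0, 0, 0.05, 0.147, -0.798, 0.28, -0.41], [0, 0, 0.05, 0.147, -0.798, 0.28, -0.41], [0, 0, 0.05, 0.147, -0.798, 0.28, -0.41], [0, 0, 0.05, 0.147, -0.798, 0.28, -0.41]])

```text
clock: 4.05
eef_pos: [535.4, 214.9, 129.8]
tcp_rot: [3.14, 0.001, -0.256]
contact_force: [-0.8, -0.6, -0.3]
opening: 0.704
grasp_force: 0.0
```

Emit:
carry_out(series=[[0, 0, 0, 0, 0, 0.355, -0.41], [0, 0, 0, 0, 0, 0.355, -0.41], [0, 0, 0, 0, 0, 0.355, -0.41], [0, 0, 0, 0, 0, 0.355, 1], [0, 0, 0, 0, 0, 0.355, 1], [0, 0, 0, 0, 0, 0.355, 1], [0, 0, 0, 0, 0, 0.355, 1], [0, 0, 0, 0, 0, 0.355, 1]], force=80)

```text
clock: 5.05
eef_pos: [536.3, 215.7, 43.3]
tcp_rot: [-3.141, -0.002, -0.256]
contact_force: [-0.5, -4.7, 8.4]
opening: 0.197
grasp_force: 77.8
```

Emit:
carry_out(series=[[0, 0, 0, 0, 0, -0.36, 1], [0, 0, 0, 0, 0, -0.36, 1], [0, 0, 0, 0, 0, -0.36, 1]])

```text
clock: 5.42
eef_pos: [536.8, 216.4, 134.2]
tcp_rot: [-3.139, -0.004, -0.256]
contact_force: [-0.2, -0.7, -4.8]
opening: 0.197
grasp_force: 79.3
```

```bash
python3 - <<'E'
from h import *
plan([(510,300,132,0.0,1,3),(480,400,100,0.046,1,3),(480,400,29,.046,1,2)])
plan([(480,400,140,.046,1,3)])
E
```

```text
at [536.8 216.4 134.2] [-3.139 -0.004 -0.256]
[-0.001,-0.001,-0.081,-0.188,-0.296,0.009,1] x3 ; [-0.001,-0.001,-0.096,-0.406,-0.652,0.137,1] x3 ; [-0.001,-0.001,-0.096,-0.407,-0.652,0.421,1] x2
at [536.8 216.4 134.2] [-3.139 -0.004 -0.256]
!! needs 3.0759614867131138 (480, 400, 140, 0.046, 1, 3)
[-0.001,-0.001,-0.096,-0.406,-0.653,-0.023,1] x3
```

Emit:
carry_out(series=[[0, 0, -0.08, -0.188, -0.296, 0.01, 1], [0, 0, -0.08, -0.188, -0.296, 0.01, 1], [0, 0, -0.096, -0.406, -0.652, 0.137, 1], [0, 0, -0.096, -0.406, -0.652, 0.137, 1], [0, 0, -0.096, -0.406, -0.652, 0.38, 1], [0, 0, -0.096, -0.406, -0.652, 0.414, 1], [0, 0, -0.096, -0.406, -0.652, 0.418, 1], [0, 0, -0.096, -0.406, -0.652, 0.418, 1]])

```text
clock: 6.42
eef_pos: [477.7, 398.4, 26.1]
tcp_rot: [3.14, 0.001, 0.045]
contact_force: [0.5, -0.4, -3.2]
opening: 0.194
grasp_force: 88.2
```

Emit:
carry_out(series=[[0, 0, 0, 0, 0, 0, -0.41], [0, 0, 0, 0, 0, 0, -0.41], [0, 0, 0, 0, 0, 0, -0.41], [0, 0, 0, 0, 0, -0.2, -0.41], [0, 0, 0, 0, 0, -0.7, -0.41], [0, 0, 0, 0, 0, -0.7, -0.41], [0, 0, 0, 0, 0, -0.7, -0.41]])

```text
clock: 7.3
eef_pos: [481.0, 401.3, 208.1]
tcp_rot: [-3.135, -0.008, 0.045]
contact_force: [1.8, 0.3, -0.4]
opening: 0.706
grasp_force: 0.0
```

```bash
python3 - <<'E'
from h import *
print(bw(26,36))
plan([(460,180,205,.06,-1,5),(455,-50,150,.087,-1,6),(456.0,-116.2,50,.087,-1,3)])
E
```

```text
(np.float64(552.4170808044495), np.float64(254.45749697100004))
at [481.  401.3 208.1] [-3.135 -0.008  0.045]
[-0.002,-0.003,-0.005,-0.124,0.88,0.006,-1] x5
[0,0,-0.009,-0.075,0.917,0.22,-1] x6
[0,0,0,-0.019,0.264,0.4,-1] x3
```

Emit:
carry_out(series=[[0, 0, -0.005, -0.124, 0.88, 0, -1], [0, 0, -0.005, -0.124, 0.88, 0, -1], [0, 0, -0.005, -0.124, 0.88, 0, -1], [0, 0, -0.005, -0.124, 0.88, 0, -1], [0, 0, -0.005, -0.124, 0.88, 0, -1]])

```text
clock: 7.92
eef_pos: [456.6, 175.8, 201.4]
tcp_rot: [3.141, 0.001, 0.058]
contact_force: [0.1, -0.2, -0.4]
opening: 0.998
grasp_force: 0.0
```

Emit:
carry_out(series=[[0, 0, -0.009, -0.075, 0.917, 0.22, -1], [0, 0, -0.009, -0.075, 0.917, 0.22, -1], [0, 0, -0.009, -0.075, 0.917, 0.22, -1], [0, 0, -0.009, -0.075, 0.917, 0.22, -1], [0, 0, -0.009, -0.075, 0.917, 0.22, -1], [0, 0, -0.009, -0.075, 0.917, 0.22, -1]])

```text
clock: 8.68
eef_pos: [453.0, -51.3, 146.8]
tcp_rot: [-3.141, 0.0, 0.089]
contact_force: [0.3, 0.1, 0.6]
opening: 0.996
grasp_force: 0.0
```

```bash
python3 - <<'E'
from h import *
r.grab_frame("side")
for d in r.silhouettes("side","panel_0"):
    w=px2w("side",d["position"][::-1],25)[0,:2]
    if d["score"]>.4: print(d["score"],w)
for d in r.silhouettes("side","press"): print("press",d["score"],fit("press",{"side":d["region"]},(480,400,.05),0))
plan([(456.0,-116.2,40,.087,-1,3),(456.0,-116.2,13,.087,-1,2)])
E
```

```text
0.9 [ 446.4807409  -111.34773582]
0.66 [ 601.10532974 -216.39779885]
0.58 [ 286.1822106  -188.11329664]
at [453.1 -50.7 147.2] [-3.141 -0.     0.091]
[0,0,0.001,-0.013,0.262,0.429,-1] x3 ; [0,0,0.001,-0.013,0.262,0.537,-1] x2
```

Emit:
carry_out(series=[[0, 0, 0, -0.013, 0.262, 0.4, -1], [0, 0, 0, -0.013, 0.262, 0.429, -1], [0, 0, 0, -0.013, 0.262, 0.5, -1], [0, 0, 0, -0.013, 0.262, 0.537, -1], [0, 0, 0, -0.013, 0.262, 0.537, -1], [0, 0, 0, -0.013, 0.262, 0.537, 1], [0, 0, 0, -0.013, 0.262, 0.537, 1], [0, 0, 0, -0.013, 0.262, 0.537, 1]], force=40)

```text
clock: 9.82
eef_pos: [456.2, -117.3, 14.1]
tcp_rot: [3.141, -0.002, 0.09]
contact_force: [-1.1, 2.6, 8.5]
opening: 0.681
grasp_force: 41.4
```

```bash
python3 - <<'E'
from h import *
print(r.sense()["grasp_force"],r.sense()["opening"])
r.grab_frame("top")
for d in r.silhouettes("top","press")[:1]: print("press",d["score"],d["position"],fit("press",{"top":d["region"]},(480,400,.05),0))
x,y=bw(20,4); print(x,y)
plan([(470,-80,100,.08,1,3),(500,10,150,.06,1,3),(x,y,140,.046,1,5),(x,y,50,.046,1,3)])
E
```

```text
41.352009773254395 0.6809113018080701
press 0.96 [192.8, 97.7] (array([4.79920209e+02, 3.97222861e+02, 4.42978997e-02]), np.float64(0.1481010357986553))
547.8949086147518 222.21544432718215
at [ 456.2 -117.3   14.1] [ 3.141e+00 -2.000e-03  9.000e-02]
[0,-0.001,0.003,0.069,-0.143,-0.344,1] x3 ; [0,-0.001,0.009,0.221,-0.491,-0.543,1] x3
[0,0,0.004,0.242,-0.836,0.04,1] x5 ; [0,0,0.004,0.242,-0.836,0.4,1] x3
```

Emit:
carry_out(series=[[0, 0, 0, 0, 0, -0.2, 1], [0, 0, 0.003, 0.069, -0.143, -0.344, 1], [0, 0, 0.003, 0.069, -0.143, -0.344, 1], [0, 0, 0.009, 0.221, -0.491, -0.543, 1], [0, 0, 0.009, 0.221, -0.491, -0.543, 1], [0, 0, 0.009, 0.221, -0.491, -0.543, 1]])

```text
clock: 10.68
eef_pos: [500.9, 11.4, 149.9]
tcp_rot: [-3.142, -0.003, 0.064]
contact_force: [-0.2, 0.0, -0.5]
opening: 0.684
grasp_force: 44.7
```

Emit:
carry_out(series=[[0, 0, 0.004, 0.242, -0.836, 0.04, 1], [0, 0, 0.004, 0.242, -0.836, 0.04, 1], [0, 0, 0.004, 0.242, -0.836, 0.04, 1], [0, 0, 0.004, 0.242, -0.836, 0.04, 1], [0, 0, 0.004, 0.242, -0.836, 0.04, 1], [0, 0, 0.004, 0.242, -0.836, 0.35, 1], [0, 0, 0.004, 0.242, -0.836, 0.4, 1], [0, 0, 0.004, 0.242, -0.836, 0.4, 1]])

```text
clock: 11.68
eef_pos: [544.6, 219.4, 46.0]
tcp_rot: [3.139, 0.006, 0.048]
contact_force: [-0.9, -1.0, -1.0]
opening: 0.682
grasp_force: 47.3
```

```bash
python3 - <<'E'
from h import *
x,y=bw(20,4); G=g(72)
plan([(x,y,20,.046,1,2),(x,y,11,.046,1,2),(x,y,11,.046,G,2),(x,y,50,.046,G,2)])
im=r.grab_frame("side"); cv2.imwrite("pics/s1.png",cv2.resize(im[180:380,60:330,::-1],(800,592),interpolation=cv2.INTER_CUBIC))
E
```

```text
at [544.6 219.4  46. ] [3.139 0.006 0.048]
[0.001,0.002,0.001,0.014,-0.011,0.104,1] x2 ; [0.001,0.002,0.001,0.014,-0.011,0.14,1] x2 ; [0.001,0.002,0.001,0.014,-0.011,0.14,-0.69] x2 ; [0.001,0.002,0.001,0.014,-0.01,-0.016,-0.69] x2
```

View pics/s1.png

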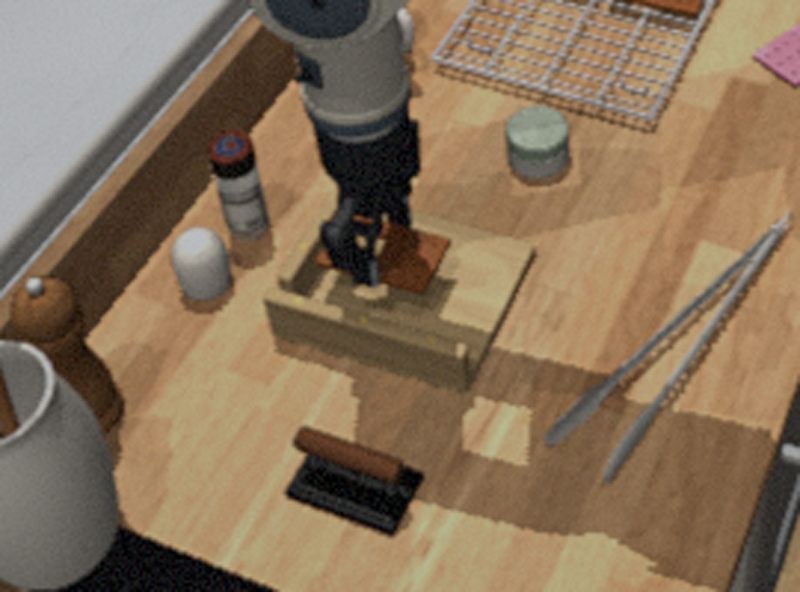

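The side crop shows the panel held level at (385,255), just above the board, and the press standing upright at (355,480).

Emit:
carry_out(series=[[0, 0, 0, 0.005, 0, 0.09, 1], [0, 0, 0, 0.005, 0, 0.13, 1], [0, 0, 0, 0.005, 0, 0.15, 1], [0, 0, 0, 0.005, 0, 0.15, 1], [0, 0, 0, 0.005, 0, 0.15, -0.69], [0, 0, 0, 0.005, 0, 0.15, -0.69], [0, 0, 0, 0.005, 0, 0.15, -0.69], [0, 0, 0, 0.005, 0, 0.14, -0.69]])

```text
clock: 12.72
eef_pos: [548.2, 222.0, 13.6]
tcp_rot: [3.142, 0.0, 0.049]
contact_force: [0.1, -0.1, -0.5]
opening: 0.848
grasp_force: 0.0
```

Emit:
carry_out(series=[[0, 0, 0, 0, 0, -0.2, -0.69], [0, 0, 0, 0, 0, -0.5, -0.69], [0, 0, 0, 0, 0, -0.5, -0.69], [0, 0, 0, 0, 0, -0.5, -0.69]])

```text
clock: 13.22
eef_pos: [548.7, 222.2, 139.4]
tcp_rot: [-3.141, -0.002, 0.049]
contact_force: [-0.5, 0.0, -1.3]
opening: 0.846
grasp_force: 0.0
```

```bash
python3 - <<'E'
from h import *
plan([(500,40,145,.06,-.8,4),(459,-160,130,.05,-1,4),(458.5,-228.5,60,.05,-1,4)])
E
```

```text
at [548.7 222.2 139.4] [-3.141e+00 -2.000e-03  4.900e-02]
[0,-0.001,-0.004,-0.23,0.719,-0.023,-0.8] x4
[0,0,0.003,-0.212,0.789,0.06,-1] x4
[0,0,0,-0.016,0.274,0.28,-1] x4
```

Emit:
carry_out(series=[[0, 0, 0, -0.23, 0.719, -0.02, -0.8], [0, 0, 0, -0.23, 0.719, -0.02, -0.8], [0, 0, 0, -0.23, 0.719, -0.02, -0.8], [0, 0, 0, -0.23, 0.719, -0.02, -0.8]])

```text
clock: 13.72
eef_pos: [496.8, 36.4, 141.6]
tcp_rot: [3.141, 0.004, 0.044]
contact_force: [0.3, 0.2, 1.1]
opening: 0.899
grasp_force: 0.0
```

```bash
cat > look.py <<'E'
from h import *
def panels(guess,cams=("top","side")):
    L={n:(r.grab_frame(n),r.silhouettes(n,"panel_0"))[1] for n in cams}
    for gx in guess:
        for n in cams:
            c=[d for d in L[n] if np.hypot(*(px2w(n,d["position"][::-1],gx[3]+7)[0,:2]-gx[:2]))<60]
            if not c: print(gx,n,"none"); continue
            d=min(c,key=lambda d:np.hypot(*(px2w(n,d["position"][::-1],gx[3]+7)[0,:2]-gx[:2])))
            p,e=fit("panel",{n:d["region"]},gx[:3],gx[3]); print(gx,n,round(d["score"],2),np.round(p,3),round(e,3))
E
python3 - <<'E'
from look import *
panels([(459,-229,.05,18),(574,-227,.1,18),(548,222,.046,14)])
plan([(459,-160,130,.05,-1,4),(458.5,-228.5,60,.05,-1,4)])
E
```

```text
(459, -229, 0.05, 18) top 0.91 [ 4.56155e+02 -2.27893e+02  5.40000e-02] 0.068
(459, -229, 0.05, 18) side 0.85 [ 4.59020e+02 -2.29748e+02  4.40000e-02] 0.07
(574, -227, 0.1, 18) top 0.91 [ 5.74375e+02 -2.27091e+02  1.10000e-01] 0.047
(574, -227, 0.1, 18) side 0.74 [ 5.70749e+02 -2.29135e+02  1.16000e-01] 0.46
(548, 222, 0.046, 14) top 0.66 [5.47318e+02 2.25856e+02 2.50000e-02] 0.129
(548, 222, 0.046, 14) side 0.69 [5.49244e+02 2.22983e+02 7.10000e-02] 0.045
at [499.5  40.5 142.7] [-3.141e+00  1.000e-03  4.900e-02]
[0,0,0,-0.201,0.793,0.051,-1] x4
[0,0,0,-0.016,0.274,0.28,-1] x4
```

Emit:
carry_out(series=[[0, 0, 0, -0.206, 0.793, 0.05, -1], [0, 0, 0, -0.206, 0.793, 0.05, -1], [0, 0, 0, -0.206, 0.793, 0.05, -1], [0, 0, 0, -0.206, 0.793, 0.05, -1]])

```text
clock: 14.42
eef_pos: [457.6, -162.3, 130.4]
tcp_rot: [-3.142, 0.001, 0.048]
contact_force: [0.4, -0.2, -0.0]
opening: 0.998
grasp_force: 0.0
```

Emit:
carry_out(series=[[0, 0, 0, -0.016, 0.276, 0.2, -1], [0, 0, 0, -0.016, 0.276, 0.35, -1], [0, 0, 0, -0.016, 0.276, 0.42, -1], [0, 0, 0, -0.016, 0.276, 0.464, -1], [0, 0, 0, -0.016, 0.276, 0.464, -1], [0, 0, 0, -0.016, 0.276, 0.464, 1], [0, 0, 0, -0.016, 0.276, 0.464, 1], [0, 0, 0, -0.016, 0.276, 0.464, 1]], force=40)

```text
clock: 15.42
eef_pos: [458.1, -229.8, 16.6]
tcp_rot: [3.141, -0.002, 0.049]
contact_force: [-0.1, 3.0, 8.5]
opening: 0.681
grasp_force: 41.0
```

```bash
python3 - <<'E'
from h import *
x,y=bw(20,4)
plan([(460,-228,80,.05,1,2),(470,-20,150,.05,1,5)])
plan([(470,-20,150,.05,1,5)])
E
```

```text
at [ 458.1 -229.8   16.6] [ 3.141e+00 -2.000e-03  4.900e-02]
[0,-0.001,0,0.009,-0.007,-0.254,1] x2 ; [0,-0.001,0,0.09,-0.836,-0.534,1] x5
at [ 458.1 -229.8   16.6] [ 3.141e+00 -2.000e-03  4.900e-02]
[0,-0.001,0,0.09,-0.836,-0.534,1] x5
```

Emit:
carry_out(series=[[0, 0, 0, 0.01, 0, -0.254, 1], [0, 0, 0, 0.01, 0, -0.254, 1], [0, 0, 0, 0.09, -0.836, -0.534, 1], [0, 0, 0, 0.09, -0.836, -0.534, 1], [0, 0, 0, 0.09, -0.836, -0.534, 1], [0, 0, 0, 0.09, -0.836, -0.534, 1], [0, 0, 0, 0.09, -0.836, -0.534, 1], [0, 0, 0, 0.09, -0.836, -0.534, 1]])

```text
clock: 16.42
eef_pos: [469.2, -20.3, 148.4]
tcp_rot: [3.141, -0.0, 0.049]
contact_force: [-0.5, 0.2, 0.1]
opening: 0.685
grasp_force: 44.1
```

```bash
python3 - <<'E'
from h import *
x,y=bw(20,4)
plan([(x,y,120,.046,1,6),(x,y,60,.046,1,2),(x,y,20,.046,1,3),(x,y,20,.046,-.69,3)])
E
```

```text
at [469.2 -20.3 148.4] [ 3.141 -0.     0.049]
[0,0,0.001,0.362,-0.953,0.113,1] x6 ; [0,0,0.001,0.362,-0.953,0.353,1] x2
[0,0,0,0,0,0.16,1] x3 ; [0,0,0,0,0,0.16,-0.69] x3
```

Emit:
carry_out(series=[[0, 0, 0, 0.362, -0.953, 0.113, 1], [0, 0, 0, 0.362, -0.953, 0.113, 1], [0, 0, 0, 0.362, -0.953, 0.113, 1], [0, 0, 0, 0.362, -0.953, 0.113, 1], [0, 0, 0, 0.362, -0.953, 0.113, 1], [0, 0, 0, 0.362, -0.953, 0.3, 1], [0, 0, 0, 0.362, -0.953, 0.353, 1], [0, 0, 0, 0.362, -0.953, 0.353, 1]])

```text
clock: 17.42
eef_pos: [547.6, 220.7, 59.4]
tcp_rot: [3.141, 0.003, 0.047]
contact_force: [0.3, -0.2, 0.1]
opening: 0.682
grasp_force: 44.1
```

Emit:
carry_out(series=[[0, 0, 0, 0, 0, 0.1, 1], [0, 0, 0, 0, 0, 0.14, 1], [0, 0, 0, 0, 0, 0.16, 1], [0, 0, 0, 0, 0, 0.16, 1], [0, 0, 0, 0, 0, 0.16, -0.69], [0, 0, 0, 0, 0, 0.16, -0.69], [0, 0, 0, 0, 0, 0.15, -0.69], [0, 0, 0, 0, 0, 0.1, -0.69]])

```text
clock: 18.42
eef_pos: [547.8, 222.1, 35.3]
tcp_rot: [3.141, 0.001, 0.049]
contact_force: [0.5, 0.3, 0.4]
opening: 0.845
grasp_force: 0.0
```

Emit:
carry_out(series=[[0, 0, 0, 0, 0, -0.2, -0.69], [0, 0, 0, 0, 0, -0.42, -0.69], [0, 0, 0, 0, 0, -0.42, -0.69], [0, 0, 0, 0, 0, -0.42, -0.69]])

```text
clock: 18.92
eef_pos: [548.1, 222.3, 140.7]
tcp_rot: [-3.141, -0.001, 0.049]
contact_force: [0.6, -0.0, -1.5]
opening: 0.843
grasp_force: 0.0
```

```bash
python3 - <<'E'
from h import *
plan([(520,0,145,.06,-.8,5),(570,-160,130,.1,-1,4)])
E
```

```text
at [548.1 222.3 140.7] [-3.141e+00 -1.000e-03  4.900e-02]
[0,0,-0.004,-0.155,0.883,-0.017,-0.8] x5
[0,0,-0.013,0.161,0.651,0.06,-1] x4
```

Emit:
carry_out(series=[[0, 0, 0, -0.155, 0.883, -0.02, -0.8], [0, 0, 0, -0.155, 0.883, -0.02, -0.8], [0, 0, 0, -0.155, 0.883, -0.02, -0.8], [0, 0, 0, -0.155, 0.883, -0.02, -0.8], [0, 0, 0, -0.155, 0.883, -0.02, -0.8]])

```text
clock: 19.55
eef_pos: [518.8, -2.2, 144.0]
tcp_rot: [3.141, 0.003, 0.045]
contact_force: [-0.3, 0.1, -0.1]
opening: 0.905
grasp_force: 0.0
```

```bash
python3 - <<'E'
from look import *
panels([(574,-227,.1,18),(548,222,.046,21)])
plan([(574,-160,120,.108,-1,4),(574,-227.5,60,.108,-1,3),(574,-227.5,13,.108,-1,2)])
im=r.grab_frame("side"); cv2.imwrite("pics/s2.png",cv2.resize(im[80:320,60:380,::-1],(800,600),interpolation=cv2.INTER_CUBIC))
E
```

```text
(574, -227, 0.1, 18) top 0.86 [ 5.74913e+02 -2.26891e+02  1.49000e-01] 0.061
(574, -227, 0.1, 18) side 0.68 [ 5.72092e+02 -2.26261e+02  1.66000e-01] 0.396
(548, 222, 0.046, 21) top 0.61 [5.48122e+02 2.23185e+02 6.10000e-02] 0.064
(548, 222, 0.046, 21) side 0.95 [5.49763e+02 2.22896e+02 6.50000e-02] 0.084
at [520.1   0.8 144.7] [-3.141e+00  1.000e-03  4.900e-02]
[0,0,-0.019,0.184,0.653,0.098,-1] x4 ; [0,0,-0.019,0.171,0.923,0.338,-1] x3
[0,0,0,0,0,0.188,-1] x2
```

View pics/s2.png

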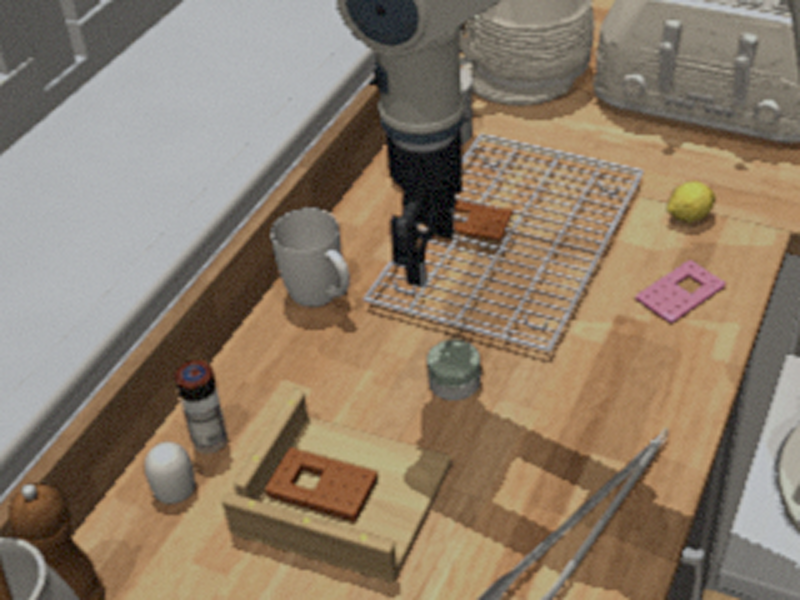

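The two panels are stacked neatly on the board at (322,483), and the third is on the rack behind the gripper at (480,222).

Emit:
carry_out(series=[[0, 0, -0.02, 0.184, 0.653, 0.1, -1], [0, 0, -0.02, 0.184, 0.653, 0.1, -1], [0, 0, -0.02, 0.184, 0.653, 0.1, -1], [0, 0, -0.02, 0.184, 0.653, 0.1, -1], [0, 0, -0.02, 0.171, 0.923, 0.25, -1], [0, 0, -0.02, 0.171, 0.923, 0.338, -1], [0, 0, -0.02, 0.171, 0.923, 0.338, -1]])

```text
clock: 20.68
eef_pos: [572.5, -226.9, 58.8]
tcp_rot: [-3.139, 0.004, 0.111]
contact_force: [-0.6, 0.6, -0.1]
opening: 1.0
grasp_force: 0.0
```

Emit:
carry_out(series=[[0, 0, 0, 0, 0, 0.12, -1], [0, 0, 0, 0, 0, 0.16, -1], [0, 0, 0, 0, 0, 0.188, -1], [0, 0, 0, 0, 0, 0.188, -1], [0, 0, 0, 0, 0, 0.188, 1], [0, 0, 0, 0, 0, 0.188, 1], [0, 0, 0, 0, 0, 0.188, 1], [0, 0, 0, 0, 0, 0.188, 1]], force=40)

```text
clock: 21.68
eef_pos: [574.7, -228.6, 14.9]
tcp_rot: [3.141, -0.001, 0.111]
contact_force: [-1.8, 0.9, 6.1]
opening: 0.684
grasp_force: 42.3
```

```bash
python3 - <<'E'
from h import *
x,y=bw(20,4)
plan([(570,-220,80,.1,1,2),(530,-20,150,.05,1,6),(x,y,120,.046,1,5),(x,y,60,.046,1,3)])
E
```

```text
at [ 574.7 -228.6   14.9] [ 3.141e+00 -1.000e-03  1.110e-01]
[0,0,0.004,-0.015,-0.036,-0.26,1] x2 ; [0,0,0.019,-0.084,-0.849,-0.541,1] x6
[0,0,0.001,0.12,-0.964,0.12,1] x5 ; [0,0,0.001,0.12,-0.964,0.36,1] x3
```

Emit:
carry_out(series=[[0, 0, 0, 0, 0, -0.26, 1], [0, 0, 0, 0, 0, -0.26, 1], [0, 0, 0.019, -0.084, -0.849, -0.54, 1], [0, 0, 0.019, -0.084, -0.849, -0.54, 1], [0, 0, 0.019, -0.084, -0.849, -0.54, 1], [0, 0, 0.019, -0.084, -0.849, -0.54, 1], [0, 0, 0.019, -0.084, -0.849, -0.54, 1], [0, 0, 0.019, -0.084, -0.849, -0.54, 1]])

```text
clock: 22.68
eef_pos: [529.7, -20.2, 148.5]
tcp_rot: [3.141, 0.0, 0.052]
contact_force: [0.8, 0.2, -0.5]
opening: 0.684
grasp_force: 44.1
```

Emit:
carry_out(series=[[0, 0, 0.001, 0.12, -0.964, 0.12, 1], [0, 0, 0.001, 0.12, -0.964, 0.12, 1], [0, 0, 0.001, 0.12, -0.964, 0.12, 1], [0, 0, 0.001, 0.12, -0.964, 0.12, 1], [0, 0, 0.001, 0.12, -0.964, 0.12, 1], [0, 0, 0.001, 0.12, -0.964, 0.36, 1], [0, 0, 0.001, 0.12, -0.964, 0.36, 1], [0, 0, 0.001, 0.12, -0.964, 0.36, 1]])

```text
clock: 23.68
eef_pos: [547.9, 221.2, 59.6]
tcp_rot: [3.141, 0.0, 0.047]
contact_force: [0.5, 0.5, -0.4]
opening: 0.685
grasp_force: 44.1
```

Emit:
carry_out(series=[[0, 0, 0, 0, 0, 0.1, 1], [0, 0, 0, 0, 0, 0.12, 1], [0, 0, 0, 0, 0, 0.138, 1], [0, 0, 0, 0, 0, 0.138, 1], [0, 0, 0, 0, 0, 0.138, -0.69], [0, 0, 0, 0, 0, 0.138, -0.69], [0, 0, 0, 0, 0, 0.138, -0.69], [0, 0, 0, 0, 0, 0.1, -0.69]])

```text
clock: 24.68
eef_pos: [546.6, 222.2, 33.6]
tcp_rot: [3.141, 0.001, 0.049]
contact_force: [0.5, 0.4, -0.8]
opening: 0.845
grasp_force: 0.0
```

Emit:
carry_out(series=[[0, 0, 0, 0, 0, -0.2, -0.69], [0, 0, 0, 0, 0, -0.3, -0.69], [0, 0, 0, 0, 0, -0.3, -0.2], [0, 0, 0, 0, 0, -0.3, -0.2]])

```text
clock: 25.18
eef_pos: [546.8, 222.2, 108.5]
tcp_rot: [3.141, 0.001, 0.049]
contact_force: [0.3, 0.6, -0.5]
opening: 0.599
grasp_force: 0.0
```

```bash
python3 - <<'E'
from look import *
panels([(548,222,.046,28)])
G=g(40); x,y=bw(20,-60); Y=np.pi/2+BT
plan([(540,190,125,.8,G,5),(x,y,110,1.2,G,3),(x,y,60,Y,G,4),(x,y,12.5,Y,G,4)])
E
```

```text
(548, 222, 0.046, 28) top 0.69 [5.26171e+02 2.06693e+02 4.73000e-01] 0.742
(548, 222, 0.046, 28) side 0.73 [5.48544e+02 2.22159e+02 5.20000e-02] 0.067
at [546.6 222.1 107.7] [3.141e+00 2.000e-03 4.900e-02]
[0,0.001,-0.239,-0.033,0.127,-0.069,0.06] x5 ; [0,0.001,-0.366,0.005,0.256,-0.009,0.06] x3
[0,0,-0.133,0,0,0.2,0.06] x4 ; [0,0,-0.133,0,0,0.39,0.06] x4
```

Emit:
carry_out(series=[[0, 0, -0.239, -0.033, 0.127, -0.07, 0.06], [0, 0, -0.239, -0.033, 0.127, -0.07, 0.06], [0, 0, -0.239, -0.033, 0.127, -0.07, 0.06], [0, 0, -0.239, -0.033, 0.127, -0.07, 0.06], [0, 0, -0.239, -0.033, 0.127, -0.07, 0.06], [0, 0, -0.366, 0.005, 0.256, -0.01, 0.06], [0, 0, -0.366, 0.005, 0.256, -0.01, 0.06], [0, 0, -0.366, 0.005, 0.256, -0.01, 0.06]])

```text
clock: 26.38
eef_pos: [551.4, 158.2, 110.8]
tcp_rot: [-3.141, 0.0, 1.194]
contact_force: [-0.1, -0.3, 0.8]
opening: 0.465
grasp_force: 0.0
```

Emit:
carry_out(series=[[0, 0, -0.133, 0, 0, 0.15, 0.06], [0, 0, -0.133, 0, 0, 0.2, 0.06], [0, 0, -0.133, 0, 0, 0.2, 0.06], [0, 0, -0.133, 0, 0, 0.2, 0.06], [0, 0, -0.133, 0, 0, 0.3, 0.06], [0, 0, -0.133, 0, 0, 0.36, 0.06], [0, 0, -0.133, 0, 0, 0.386, 0.06], [0, 0, -0.133, 0, 0, 0.386, 0.06]])

```text
clock: 27.38
eef_pos: [551.4, 158.5, 14.6]
tcp_rot: [-3.141, 0.0, 1.615]
contact_force: [0.5, 1.1, 0.3]
opening: 0.47
grasp_force: 0.0
```

```bash
python3 - <<'E'
from h import *
G=.06; Y=np.pi/2+BT
print(r.sense()["contact_force"])
w=[]
for yy in(-40,-30,-20,-14,-10,-7): w.append((*bw(20,yy),13,Y,G,1))
plan(w)
im=r.grab_frame("side"); cv2.imwrite("pics/s3.png",cv2.resize(im[180:300,100:260,::-1],(800,600),interpolation=cv2.INTER_CUBIC))
E
```

```text
[0.46914161 1.12417348 0.25236446]
at [551.4 158.5  14.6] [-3.141  0.     1.615]
[0,0,0,0.079,-0.003,0.006,0.06] x1 ; [0,0,0,0.119,-0.003,0.006,0.06] x1 ; [0,0,0,0.159,-0.003,0.006,0.06] x1 ; [0,0,0,0.183,-0.003,0.006,0.06] x1 ; [0,0,0,0.199,-0.003,0.006,0.06] x1 ; [0,0,0,0.211,-0.003,0.006,0.06] x1
```

View pics/s3.png

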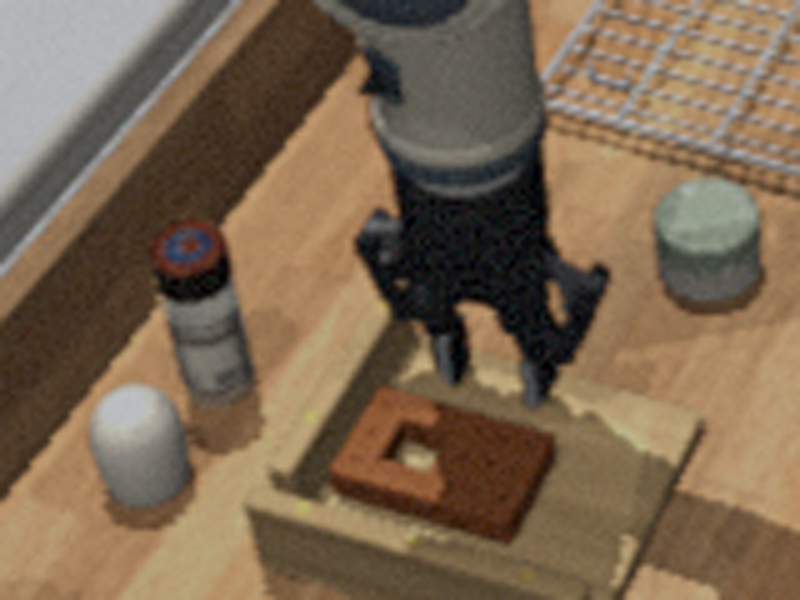

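The gripper's two fingers stand behind the aligned three-panel stack at (440,465), ready to push it towards the fence at the lower left.

Emit:
carry_out(series=[[0, 0, 0, 0.06, 0, 0.006, 0.06], [0, 0, 0, 0.085, 0, 0.006, 0.06], [0, 0, 0, 0.1, 0, 0.006, 0.06], [0, 0, 0, 0.118, 0, 0.006, 0.06], [0, 0, 0, 0.136, 0, 0.006, 0.06], [0, 0, 0, 0.154, 0, 0.006, 0.06], [0, 0, 0, 0.172, 0, 0.006, 0.06], [0, 0, 0, 0.186, 0, 0.006, 0.06]])

```text
clock: 28.42
eef_pos: [549.4, 205.2, 13.3]
tcp_rot: [3.142, 0.0, 1.616]
contact_force: [-0.2, -1.6, 2.4]
opening: 0.466
grasp_force: 1.0
```

Emit:
carry_out(series=[[0, 0, 0, 0.01, 0, 0, 0.06], [0, 0, 0, 0.016, 0, 0, 0.06], [0, 0, 0, 0.022, 0, 0, 0.06], [0, 0, 0, 0.026, 0, 0, 0.06], [0, 0, 0, 0.028, 0, 0, 0.06]])

```text
clock: 29.05
eef_pos: [549.1, 211.9, 13.3]
tcp_rot: [-3.142, 0.0, 1.616]
contact_force: [0.2, -3.2, 1.5]
opening: 0.468
grasp_force: 1.2
```

```bash
python3 - <<'E'
from look import *
p,_=pose(); c,s=np.cos(BT),np.sin(BT); d=p[:2]-[BX,BY]; print("board",c*d[0]+s*d[1],-s*d[0]+c*d[1],r.sense()["contact_force"])
panels([(548,250,.046,28)],("side",))
E
```

```text
board 20.73574809378371 -6.371885938820433 [ 0.18571858 -3.19378161  1.52430439]
(548, 250, 0.046, 28) side 0.7 [5.48491e+02 2.39539e+02 7.40000e-02] 0.38
```

Emit:
carry_out(series=[[0, 0, 0, 0.004, 0, 0, 0.06], [0, 0, 0, 0.008, 0, 0, 0.06], [0, 0, 0, 0.012, 0, 0, 0.06]])

```text
clock: 29.52
eef_pos: [548.9, 212.4, 13.3]
tcp_rot: [-3.141, 0.004, 1.617]
contact_force: [4.0, -22.4, 5.4]
opening: 0.467
grasp_force: 11.3
```

Emit:
carry_out(series=[[0, 0, 0, 0.004, 0, 0, 0.06], [0, 0, 0, 0.006, 0, 0, 0.06], [0, 0, 0, 0.006, 0, 0, 0.06]])

```text
clock: 29.9
eef_pos: [548.9, 212.4, 13.3]
tcp_rot: [-3.14, 0.005, 1.617]
contact_force: [4.0, -26.3, 6.4]
opening: 0.471
grasp_force: 13.6
```

```bash
python3 - <<'E'
from h import *
G=g(20); Y=np.pi/2+BT
plan([(*bw(20,-25),13,Y,.06,2),(*bw(20,-40),110,Y,.06,3),(*bw(-20,-10),115,.95,G,3),(*bw(-62,34),115,.4,G,4),(*bw(-62,34),60,BT,G,3),(*bw(-62,34),15.8,BT,G,3)])
E
```

```text
at [548.9 212.4  13.3] [-3.14   0.005  1.617]
!! needs 3.5705247962779056 (np.float64(508.5809940595459), np.float64(206.3909025535328), 115, 0.95, 0.53, 3)
[0,0.002,0,-0.077,-0.002,0.001,0.06] x2 ; [0,0.002,0,-0.139,-0.003,-0.386,0.06] x3 ; [0,0.002,0.212,-0.019,-0.163,-0.407,0.53] x3
[0,0,0.175,0.034,-0.241,0,0.53] x4 ; [0,0,0.288,0.034,-0.241,0.22,0.53] x3
[0,0,0,0,0,0.177,0.53] x3
```

Emit:
carry_out(series=[[0, 0, 0, -0.085, 0, 0, 0.06], [0, 0, 0, -0.14, 0, -0.386, 0.06], [0, 0, 0, -0.14, 0, -0.386, 0.06], [0, 0, 0.212, -0.02, -0.163, -0.407, 0.53], [0, 0, 0.212, -0.02, -0.163, -0.407, 0.53], [0, 0, 0.212, -0.02, -0.163, -0.407, 0.53], [0, 0, 0.212, -0.02, -0.163, -0.407, 0.53], [0, 0, 0.212, -0.02, -0.163, -0.407, 0.53]])

```text
clock: 30.9
eef_pos: [508.4, 209.6, 115.0]
tcp_rot: [-3.141, -0.0, 0.951]
contact_force: [-0.3, -0.7, 0.0]
opening: 0.233
grasp_force: 0.0
```

Emit:
carry_out(series=[[0, 0, 0.175, 0.034, -0.241, 0, 0.53], [0, 0, 0.175, 0.034, -0.241, 0, 0.53], [0, 0, 0.175, 0.034, -0.241, 0, 0.53], [0, 0, 0.175, 0.034, -0.241, 0, 0.53], [0, 0, 0.288, 0.034, -0.241, 0.2, 0.53], [0, 0, 0.288, 0.034, -0.241, 0.22, 0.53], [0, 0, 0.288, 0.034, -0.241, 0.22, 0.53], [0, 0, 0.288, 0.034, -0.241, 0.22, 0.53]])

```text
clock: 31.9
eef_pos: [464.9, 251.7, 60.6]
tcp_rot: [-3.141, -0.001, 0.051]
contact_force: [-0.2, 0.3, 0.3]
opening: 0.235
grasp_force: 0.0
```

```bash
python3 - <<'E'
from look import *
plan([(*bw(-62,34),15.8,BT,.53,3),(*bw(-35,34),15.8,BT,.53,3)])
panels([(552,250,.046,28)],("top","side"))
E
```

```text
at [464.9 251.7  60.6] [-3.141e+00 -1.000e-03  5.100e-02]
[0,0,0.002,-0.002,0.013,0.179,0.53] x3 ; [0,0,0.002,0.106,0.014,0.179,0.53] x3
(552, 250, 0.046, 28) top 0.63 [557.514 200.817   0.585] 0.999
(552, 250, 0.046, 28) side 0.88 [5.49678e+02 2.45705e+02 1.86000e-01] 0.483
```

Emit:
carry_out(series=[[0, 0, 0, 0, 0.013, 0.14, 0.53], [0, 0, 0, 0, 0.013, 0.17, 0.53], [0, 0, 0, 0, 0.013, 0.177, 0.53], [0, 0, 0, 0, 0.013, 0.177, 0.53], [0, 0, 0, 0.04, 0.013, 0.177, 0.53], [0, 0, 0, 0.07, 0.013, 0.177, 0.53], [0, 0, 0, 0.086, 0.013, 0.177, 0.53], [0, 0, 0, 0.095, 0.013, 0.177, 0.53]])

```text
clock: 33.1
eef_pos: [488.2, 249.2, 15.7]
tcp_rot: [3.141, 0.001, 0.045]
contact_force: [-1.8, -1.0, 0.8]
opening: 0.233
grasp_force: 0.9
```

Emit:
carry_out(series=[[0, 0, 0, 0.005, 0, 0, 0.53], [0, 0, 0, 0.01, 0, 0, 0.53], [0, 0, 0, 0.014, 0, 0, 0.53], [0, 0, 0, 0.014, 0, 0, 0.53]])

```text
clock: 33.6
eef_pos: [491.9, 249.6, 15.8]
tcp_rot: [-3.142, -0.0, 0.046]
contact_force: [-0.9, 0.6, 0.6]
opening: 0.239
grasp_force: 0.2
```

Emit:
carry_out(series=[[0, 0, 0, 0.004, 0, 0, 0.53], [0, 0, 0, 0.008, 0, 0, 0.53], [0, 0, 0, 0.008, 0, 0, 0.53]])

```text
clock: 33.98
eef_pos: [493.3, 249.6, 15.7]
tcp_rot: [3.141, 0.001, 0.045]
contact_force: [-4.0, 0.6, 1.5]
opening: 0.236
grasp_force: 2.0
```

Emit:
carry_out(series=[[0, 0, 0, 0.004, 0, 0, 0.53], [0, 0, 0, 0.008, 0, 0, 0.53], [0, 0, 0, 0.008, 0, 0, 0.53]])

```text
clock: 34.35
eef_pos: [493.3, 249.4, 15.6]
tcp_rot: [3.141, 0.004, 0.045]
contact_force: [-11.2, 2.3, 8.3]
opening: 0.236
grasp_force: 5.7
```

Emit:
carry_out(series=[[0, 0, 0, 0.003, 0, 0, 0.53], [0, 0, 0, 0.006, 0, 0, 0.53], [0, 0, 0, 0.006, 0, 0, 0.53]])

```text
clock: 34.72
eef_pos: [493.3, 249.3, 15.4]
tcp_rot: [3.14, 0.007, 0.045]
contact_force: [-17.4, 3.7, 11.2]
opening: 0.236
grasp_force: 8.3
```

Emit:
carry_out(series=[[0, 0, 0, -0.1, 0, 0, 0.53], [0, 0, 0, -0.1, 0, 0, 0.53], [0, 0, 0, -0.1, 0, -0.25, 0.53], [0, 0, 0, -0.1, 0, -0.5, -0.2], [0, 0, 0, -0.1, -0.25, -0.5, -0.41], [0, 0, 0, -0.1, -0.5, -0.5, -0.41], [0, 0, 0, -0.05, -0.56, -0.5, -0.41], [0, 0, 0, -0.05, -0.56, -0.5, -0.41]])

```text
clock: 35.72
eef_pos: [479.8, 390.7, 141.0]
tcp_rot: [-3.14, -0.002, 0.047]
contact_force: [-0.4, -1.0, -0.7]
opening: 0.704
grasp_force: 0.0
```

```bash
python3 - <<'E'
from look import *
panels([(553,254,.046,28)])
for n in("top","side"):
    im=r.grab_frame(n); 
    for d in r.silhouettes(n,"press")[:1]: print("press",n,d["score"],fit("press",{n:d["region"]},(480,398,.045),0))
    a=(im[140:230,90:210] if n=="top" else im[200:320,80:240])
    cv2.imwrite(f"pics/{n}4.png",cv2.resize(a[:,:,::-1],(800,600),interpolation=cv2.INTER_CUBIC))
E
```

```text
(553, 254, 0.046, 28) top 0.9 [5.52814e+02 2.53958e+02 3.40000e-02] 0.059
(553, 254, 0.046, 28) side 0.8 [5.49804e+02 2.40922e+02 1.51000e-01] 0.751
press top 0.87 (array([ 4.81069884e+02,  3.98990244e+02, -6.38082732e-03]), np.float64(0.2730164500590748))
press side 0.98 (array([ 4.81292407e+02,  3.99592023e+02, -1.56648135e-02]), np.float64(0.10337199892096038))
```

View pics/top4.png

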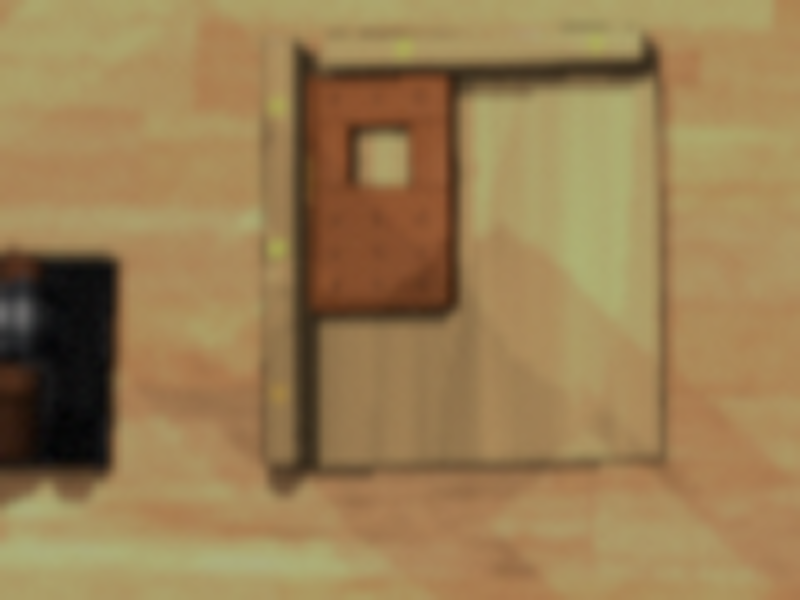

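View pics/side4.png

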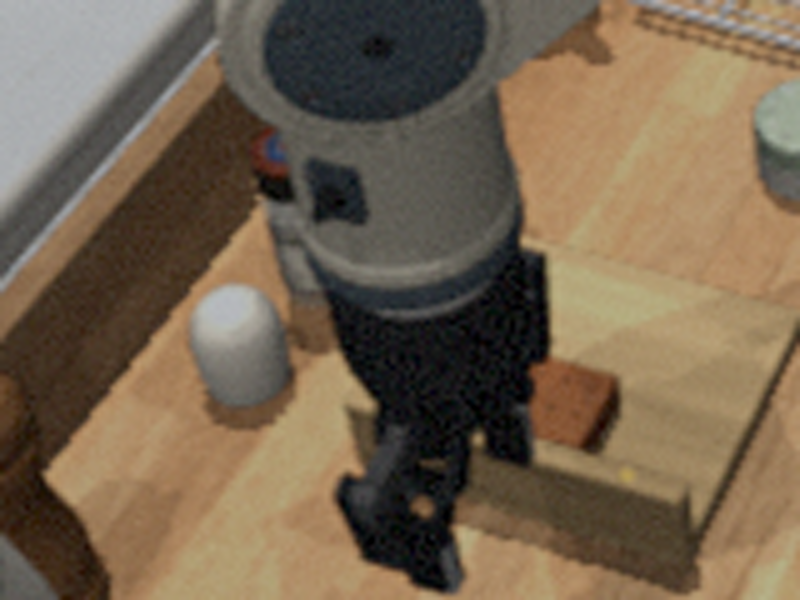

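Seen from above, the stack is flush against both fences: left edge at column 310, top edge at row 72. The side view shows its near corner at (575,405), square.

```bash
python3 - <<'E'
from h import *
plan([(480.5,399,80,.015,-.41,3),(480.5,399,28,.015,-.41,3)])
E
```

```text
at [478.5 388.4 140.9] [ 3.142 -0.     0.045]
[0,0,0.009,0.01,-0.042,0.244,-0.41] x3 ; [0,0,0.009,0.01,-0.042,0.452,-0.41] x3
```

Emit:
carry_out(series=[[0, 0, 0.009, 0.01, -0.042, 0.2, -0.41], [0, 0, 0.009, 0.01, -0.042, 0.244, -0.41], [0, 0, 0.009, 0.01, -0.042, 0.35, -0.41], [0, 0, 0.009, 0.01, -0.042, 0.43, -0.41], [0, 0, 0.009, 0.01, -0.042, 0.452, -0.41], [0, 0, 0.009, 0.01, -0.042, 0.452, -0.41]])

```text
clock: 36.88
eef_pos: [480.6, 399.7, 28.0]
tcp_rot: [3.142, 0.0, 0.017]
contact_force: [-0.8, -0.1, 0.6]
opening: 0.704
grasp_force: 0.0
```

Emit:
carry_out(series=[[0, 0, 0, 0, 0, 0, 1], [0, 0, 0, 0, 0, 0, 1], [0, 0, 0, 0, 0, 0, 1], [0, 0, 0, 0, 0, 0, 1], [0, 0, 0, 0, 0, 0, 1], [0, 0, 0, 0, 0, -0.1, 1], [0, 0, 0, 0, 0, -0.4, 1], [0, 0, 0, 0, 0, -0.4, 1]], force=80)

```text
clock: 37.88
eef_pos: [482.2, 401.3, 131.7]
tcp_rot: [-3.138, -0.005, 0.017]
contact_force: [1.4, 0.5, -2.5]
opening: 0.19
grasp_force: 79.1
```

```bash
python3 - <<'E'
from h import *
plan([(553.5,254,150,.046,1,5),(553.5,254,90,.046,1,3)])
E
```

```text
at [482.2 401.3 131.7] [-3.138 -0.005  0.017]
[-0.001,-0.002,-0.009,0.276,0.594,-0.074,1] x5 ; [-0.001,-0.002,-0.009,0.274,0.595,0.166,1] x3
```

Emit:
carry_out(series=[[0, 0, -0.009, 0.276, 0.594, -0.074, 1], [0, 0, -0.009, 0.276, 0.594, -0.074, 1], [0, 0, -0.009, 0.276, 0.594, -0.074, 1], [0, 0, -0.009, 0.276, 0.594, -0.074, 1], [0, 0, -0.009, 0.276, 0.594, -0.074, 1], [0, 0, -0.009, 0.275, 0.594, 0.12, 1], [0, 0, -0.009, 0.275, 0.594, 0.12, 1], [0, 0, -0.009, 0.275, 0.594, 0.12, 1]])

```text
clock: 38.88
eef_pos: [551.5, 253.3, 98.4]
tcp_rot: [-3.142, 0.0, 0.047]
contact_force: [0.1, 0.3, -1.6]
opening: 0.196
grasp_force: 79.0
```

```bash
python3 - <<'E'
from h import *
print(r.sense()["opening"])
plan([(553.5,254,63.5,.046,1,5)])
im=r.grab_frame("side"); cv2.imwrite("pics/s5.png",cv2.resize(im[180:300,80:240,::-1],(800,600),interpolation=cv2.INTER_CUBIC))
E
```

```text
0.1960524378356818
at [551.5 253.3  98.4] [-3.142  0.     0.047]
[0,0,0,0.008,-0.002,0.139,1] x5
```

View pics/s5.png

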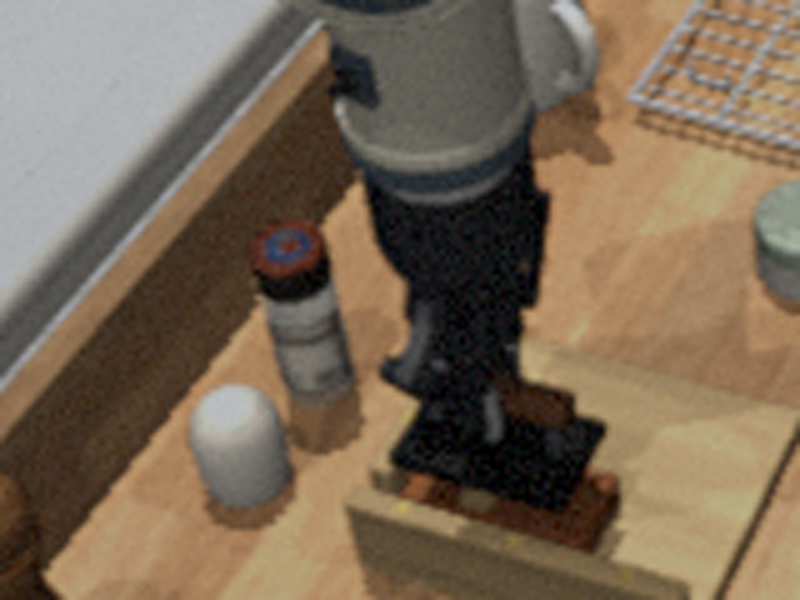

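The press hangs level above the stack at (500,460). I'll lower it about 3 mm clear of both fences.

Emit:
carry_out(series=[[0, 0, 0, -0.002, 0.013, 0.03, 1], [0, 0, 0, -0.002, 0.013, 0.07, 1], [0, 0, 0, -0.002, 0.013, 0.1, 1], [0, 0, 0, -0.002, 0.013, 0.12, 1], [0, 0, 0, -0.002, 0.013, 0.132, 1], [0, 0, 0, -0.002, 0.013, 0.132, 1]])

```text
clock: 39.67
eef_pos: [551.3, 249.1, 64.6]
tcp_rot: [3.141, 0.0, 0.045]
contact_force: [0.3, -1.0, -3.5]
opening: 0.193
grasp_force: 79.2
```

Emit:
carry_out(series=[[0, 0, 0, 0, 0, 0.005, 1], [0, 0, 0, 0, 0, 0.01, 1], [0, 0, 0, 0, 0, 0.01, 1]])

```text
clock: 40.05
eef_pos: [551.7, 248.8, 63.5]
tcp_rot: [3.141, -0.001, 0.046]
contact_force: [-2.5, -3.6, 7.4]
opening: 0.198
grasp_force: 80.5
```

Emit:
carry_out(series=[[0, 0, 0, 0, 0, 0, -0.41], [0, 0, 0, 0, 0, 0, -0.41], [0, 0, 0, 0, 0, 0, -0.41], [0, 0, 0, 0, 0, -0.15, -0.41], [0, 0, 0, 0, 0, -0.35, -0.41], [0, 0, 0, 0, 0, -0.4, -0.41]])

```text
clock: 40.8
eef_pos: [553.1, 249.9, 165.6]
tcp_rot: [-3.14, -0.005, 0.045]
contact_force: [0.9, -0.0, 0.5]
opening: 0.703
grasp_force: 0.0
```

```bash
python3 - <<'E'
from h import *
plan([(490,130,165,.2,-.8,5),(470,-150,165,.3,-.9,8)])
E
```

```text
at [553.1 249.9 165.6] [-3.14  -0.005  0.045]
[0,-0.002,-0.049,-0.274,0.468,0,-0.8] x5Traceback (most recent call last):
  File "<stdin>", line 2, in <module>
  File "h.py", line 67, in plan
    assert abs(ro).max()<=1,(w,ro)
           ^^^^^^^^^^^^^^^^
AssertionError: ((470, -150, 165, 0.3, -0.9, 8), array([-7.85021504e-33,  3.89817183e-18, -3.18309886e-02, -3.00914977e-01,
        1.08178102e+00,  1.32479966e-16, -9.00000000e-01]))
```

Emit:
carry_out(series=[[0, 0, 0, -0.2, 0.96, -0.1, -0.8], [0, 0, 0, -0.2, 0.96, -0.1, -0.8], [0, 0, 0, -0.2, 0.96, -0.1, -0.8], [0, 0, 0, -0.2, 0.96, -0.1, -0.8], [0, 0, 0, -0.2, 0.96, -0.1, -0.8], [0, 0, 0, -0.2, 0.96, -0.1, -0.8]])

```text
clock: 41.55
eef_pos: [512.2, 7.1, 186.8]
tcp_rot: [-3.141, 0.0, 0.044]
contact_force: [0.7, 0.3, -0.6]
opening: 0.902
grasp_force: 0.0
```

Emit:
carry_out(series=[[0, 0, 0, 0, 0.48, 0, -0.8], [0, 0, 0, 0, 0.48, 0, -0.8], [0, 0, 0, 0, 0.48, 0, -0.8], [0, 0, 0, 0, 0.48, 0, -0.8]])

```text
clock: 42.05
eef_pos: [517.8, -111.5, 186.7]
tcp_rot: [-3.141, 0.001, 0.046]
contact_force: [0.1, 0.4, 0.5]
opening: 0.898
grasp_force: 0.0
```

```bash
python3 - <<'E'
from look import *
for n in("top","side"):
    im=r.grab_frame(n)
    for d in r.silhouettes(n,"press")[:1]: print("press",n,d["score"],fit("press",{n:d["region"]},(551,250,.045),35))
    for d in r.silhouettes(n,"timer")[:1]: print("timer",n,d["score"],d["position"],rect(n,d["region"],42))
    a=(im[150:240,110:260] if n=="top" else im[190:310,90:270])
    b=(im[175:217,198:254] if n=="top" else im[205:247,213:269])
    cv2.imwrite(f"pics/{n}6.png",np.hstack([cv2.resize(q[:,:,::-1],(400,300),interpolation=cv2.INTER_CUBIC) for q in(a,b)]))
cv2.imwrite("pics/c6.png",np.vstack([cv2.imread("pics/top6.png"),cv2.imread("pics/side6.png")]))
E
```

```text
press top 0.86 (array([5.50475939e+02, 2.49153800e+02, 3.39225099e-02]), np.float64(0.05845181674565558))
timer top 0.82 [197.4, 227.7] (array([484.84698486,  22.59563446]), 55.22100830078125, 53.47972869873047, -43.95611572265625)
press side 0.58 (array([ 5.52072134e+02,  2.48568497e+02, -9.19158314e-02]), np.float64(0.1874798944862639))
timer side 0.84 [225.1, 239.1] (array([479.74124146,  43.47150421]), 87.418212890625, 58.06378173828125, -67.48374366760254)
```

View pics/c6.png

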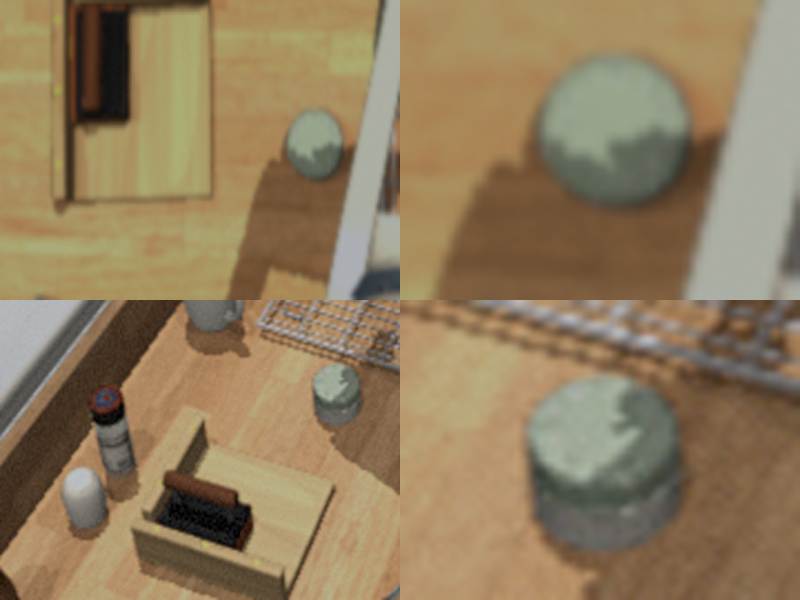

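The press sits square on the stack: top view at (100,62), side view at (205,510). The timer numerals can't be read at this resolution. I'll turn the dial gently counter-clockwise to its 5.76 rad stop, then wind it clockwise by 1.57 rad.

```bash
python3 - <<'E'
from h import *
a=np.linspace(0,2*np.pi,60); MODELS["timer"]=[np.c_[30*np.cos(np.r_[a,a]),30*np.sin(np.r_[a,a]),np.r_[a*0,a*0+42]]]
ms={}
for n in("top","side"):
    r.grab_frame(n); ms[n]=r.silhouettes(n,"timer")[0]["region"]
for k in(["top"],["side"],["top","side"]): print(k,fit("timer",{n:ms[n] for n in k},(485,23,0),0))
E
python3 - <<'E'
from h import *
plan([(485.5,23,120,.3,-1,5),(485.5,23,60,.3,-1,3),(485.5,23,20,.3,-1,3)])
E
```

```text
['top'] (array([4.86276970e+02, 2.42787145e+01, 7.02441785e-02]), np.float64(0.08907834778774071))
['side'] (array([4.88030172e+02, 2.52264546e+01, 5.09870904e-02]), np.float64(0.1537876868507727))
['top', 'side'] (array([4.86523931e+02, 2.46910753e+01, 8.16568973e-02]), np.float64(0.1288611232903189))
at [ 517.8 -112.5  187.4] [ 3.142 -0.     0.046]
[0,0,-0.081,-0.104,-0.547,0.269,-1] x5 ; [0,0,-0.081,-0.104,-0.547,0.509,-1] x3
[0,0,0,0,0,0.16,-1] x3
```

Emit:
carry_out(series=[[0, 0, -0.081, -0.099, -0.554, 0.27, -1], [0, 0, -0.081, -0.099, -0.554, 0.27, -1], [0, 0, -0.081, -0.099, -0.554, 0.27, -1], [0, 0, -0.081, -0.099, -0.554, 0.27, -1], [0, 0, -0.081, -0.099, -0.554, 0.27, -1], [0, 0, -0.081, -0.099, -0.554, 0.45, -1], [0, 0, -0.081, -0.099, -0.554, 0.51, -1], [0, 0, -0.081, -0.099, -0.554, 0.51, -1]])

```text
clock: 43.55
eef_pos: [486.4, 23.7, 59.4]
tcp_rot: [-3.141, 0.002, 0.299]
contact_force: [-0.3, -0.1, -0.3]
opening: 1.0
grasp_force: 0.0
```

Emit:
carry_out(series=[[0, 0, 0, 0, 0, 0.1, -1], [0, 0, 0, 0, 0, 0.15, -1], [0, 0, 0, 0, 0, 0.16, -1], [0, 0, 0, 0, 0, 0.16, -1], [0, 0, 0, 0, 0, 0.16, 1], [0, 0, 0, 0, 0, 0.16, 1], [0, 0, 0, 0, 0, 0.16, 1], [0, 0, 0, 0, 0, 0.16, 1]], force=30)

```text
clock: 44.55
eef_pos: [488.5, 22.9, 21.2]
tcp_rot: [3.139, -0.003, 0.301]
contact_force: [0.3, -14.9, 10.5]
opening: 0.691
grasp_force: 29.9
```

```bash
python3 - <<'E'
from h import *
s=r.sense(); print(s["qpos"],s["wrist_torque"],s["contact_force"],s["opening"],s["eef_pos"],s["tcp_rot"])
E
```

```text
[ 0.04541962  0.46141068  2.07079414 -0.00393164  0.60594241  1.31794849] [-2.81281312e+00 -2.26775955e-01  2.33308049e-03] [  0.27660895 -14.9025866   10.51811004] 0.6913922808430147 [488.51952602  22.9370229   21.18535894] [ 3.13855285e+00 -2.76940585e-03  3.01499488e-01]
```

Emit:
carry_out(series=[[0, 0, -0.015, 0, 0.006, 0, 1], [0, 0, -0.03, 0, 0.006, 0, 1], [0, 0, -0.045, 0, 0.006, 0, 1], [0, 0, -0.06, 0, 0.006, 0, 1], [0, 0, -0.06, 0, 0.006, 0, 1]])

```text
clock: 45.18
eef_pos: [488.6, 22.7, 21.2]
tcp_rot: [3.14, -0.002, 0.49]
contact_force: [-1.3, -3.0, 12.4]
opening: 0.693
grasp_force: 30.2
```

```bash
cat > st.py <<'E'
from h import *
s=r.sense(); print("q6 %.4f yaw %.4f"%(s["qpos"][5],s["tcp_rot"][2]),"T",np.round(s["wrist_torque"],3),"F",np.round(s["contact_force"],1),s["opening"],s["eef_pos"])
E
python3 st.py
```

```text
q6 1.1258 yaw 0.4898 T [-0.917 -0.009  0.042] F [-1.3 -3.  12.4] 0.6931705968873396 [488.59916362  22.69607221  21.18620565]
```

Emit:
carry_out(series=[[0, 0, -0.015, 0, 0, 0, 1], [0, 0, -0.03, 0, 0, 0, 1], [0, 0, -0.045, 0, 0, 0, 1], [0, 0, -0.06, 0, 0, 0, 1], [0, 0, -0.06, 0, 0, 0, 1]])

```text
clock: 45.8
eef_pos: [488.6, 22.6, 21.2]
tcp_rot: [3.139, -0.002, 0.678]
contact_force: [-0.7, -4.2, 12.3]
opening: 0.689
grasp_force: 30.2
```

```bash
python3 st.py
```

```text
q6 0.9373 yaw 0.6782 T [-0.965 -0.095  0.057] F [-0.7 -4.2 12.3] 0.6885662689945148 [488.62300828  22.62890432  21.15502504]
```

Emit:
carry_out(series=[[0, 0, -0.015, 0, 0, 0, 1], [0, 0, -0.03, 0, 0, 0, 1], [0, 0, -0.045, 0, 0, 0, 1], [0, 0, -0.045, 0, 0, 0, 1]])

```text
clock: 46.3
eef_pos: [488.7, 22.6, 21.2]
tcp_rot: [3.139, -0.002, 0.82]
contact_force: [-1.0, -3.9, 11.5]
opening: 0.695
grasp_force: 30.1
```

```bash
python3 st.py
```

```text
q6 0.7959 yaw 0.8196 T [-0.894 -0.136 -0.027] F [-1.  -3.9 11.5] 0.6948468721939758 [488.70340496  22.64146929  21.16749599]
```

Emit:
carry_out(series=[[0, 0, -0.015, 0, 0, 0, 1], [0, 0, -0.03, 0, 0, 0, 1], [0, 0, -0.045, 0, 0, 0, 1], [0, 0, -0.045, 0, 0, 0, 1]])

```text
clock: 46.8
eef_pos: [488.8, 22.6, 21.2]
tcp_rot: [3.139, -0.001, 0.961]
contact_force: [-0.7, -4.3, 10.8]
opening: 0.687
grasp_force: 30.1
```

```bash
python3 st.py
```

```text
q6 0.6545 yaw 0.9609 T [-0.9   -0.224  0.029] F [-0.7 -4.3 10.8] 0.6867194501013636 [488.75041844  22.60564915  21.15429684]
```

Emit:
carry_out(series=[[0, 0, -0.015, 0, 0, 0, 1], [0, 0, -0.03, 0, 0, 0, 1], [0, 0, -0.045, 0, 0, 0, 1], [0, 0, -0.045, 0, 0, 0, 1]])

```text
clock: 47.3
eef_pos: [489.4, 23.9, 20.9]
tcp_rot: [3.139, -0.003, 1.099]
contact_force: [2.3, 6.4, 3.4]
opening: 0.687
grasp_force: 32.8
```

```bash
python3 st.py
```

```text
q6 0.5145 yaw 1.0988 T [ 1.083 -0.442 -0.853] F [2.3 6.4 3.4] 0.6873535758731243 [489.3663122   23.86471642  20.9432959 ]
```

Emit:
carry_out(series=[[0, 0, 0.004, 0, 0, 0, 1], [0, 0, 0.004, 0, 0, 0, 1]])

```text
clock: 47.55
eef_pos: [489.4, 23.9, 20.9]
tcp_rot: [3.138, -0.003, 1.087]
contact_force: [3.4, 6.1, 4.3]
opening: 0.689
grasp_force: 32.8
```

```bash
python3 st.py
```

```text
q6 0.5272 yaw 1.0868 T [ 1.063 -0.446 -0.473] F [3.4 6.1 4.3] 0.6885698193974628 [489.36254753  23.8637963   20.92413988]
```

Emit:
carry_out(series=[[0, 0, 0.004, 0, 0, 0, 1], [0, 0, 0.004, 0, 0, 0, 1]])

```text
clock: 47.8
eef_pos: [489.4, 23.8, 20.9]
tcp_rot: [3.138, -0.003, 1.075]
contact_force: [2.8, 5.7, 3.4]
opening: 0.689
grasp_force: 32.8
```

```bash
python3 st.py
```

```text
q6 0.5393 yaw 1.0751 T [ 1.019 -0.389 -0.038] F [2.8 5.7 3.4] 0.689192029881006 [489.37085558  23.84676294  20.92957689]
```

Emit:
carry_out(series=[[0, 0, 0.004, 0, 0, 0, 1], [0, 0, 0.004, 0, 0, 0, 1]])

```text
clock: 48.05
eef_pos: [489.4, 23.8, 20.9]
tcp_rot: [3.138, -0.003, 1.063]
contact_force: [2.1, 6.5, 4.1]
opening: 0.686
grasp_force: 32.8
```

```bash
python3 st.py
```

```text
q6 0.5518 yaw 1.0627 T [ 1.071 -0.359 -0.046] F [2.1 6.5 4.1] 0.686342974659994 [489.38394584  23.84913153  20.93240222]
```

Emit:
carry_out(series=[[0, 0, 0.04, 0, 0, 0, 1], [0, 0, 0.08, 0, 0, 0, 1], [0, 0, 0.12, 0, 0, 0, 1], [0, 0, 0.16, 0, 0, 0, 1], [0, 0, 0.2, 0, 0, 0, 1], [0, 0, 0.24, 0, 0, 0, 1], [0, 0, 0.25, 0, 0, 0, 1], [0, 0, 0.25, 0, 0, 0, 1]])

```text
clock: 49.05
eef_pos: [490.0, 23.2, 21.0]
tcp_rot: [3.14, -0.005, 0.279]
contact_force: [5.1, 0.4, 3.3]
opening: 0.689
grasp_force: 32.7
```

Emit:
carry_out(series=[[0, 0, 0.04, 0, 0, 0, 1], [0, 0, 0.08, 0, 0, 0, 1], [0, 0, 0.12, 0, 0, 0, 1], [0, 0, 0.16, 0, 0, 0, 1], [0, 0, 0.2, 0, 0, 0, 1], [0, 0, 0.23, 0, 0, 0, 1], [0, 0, 0.246, 0, 0, 0, 1], [0, 0, 0.246, 0, 0, 0, 1]])

```text
clock: 50.05
eef_pos: [489.8, 22.4, 20.9]
tcp_rot: [-3.14, -0.005, -0.494]
contact_force: [5.7, -6.6, 3.7]
opening: 0.687
grasp_force: 32.8
```

```bash
python3 st.py
```

```text
q6 2.1094 yaw -0.4939 T [-1.211 -0.852 -0.029] F [ 5.7 -6.6  3.7] 0.6868684656215841 [489.83651962  22.43394613  20.94001942]
```

Emit:
carry_out(series=[[0, 0, 0, 0, 0, 0, -1], [0, 0, 0, 0, 0, 0, -1], [0, 0, 0, 0, 0, 0, -1], [0, 0, 0, 0, 0, -0.1, -1], [0, 0, 0, 0, 0, -0.3, -1], [0, 0, 0, 0, 0, -0.55, -1], [0, 0, 0, -0.2, 0.4, -0.6, -1], [0, 0, 0, -0.2, 0.4, -0.6, -1]])

```text
clock: 51.05
eef_pos: [394.3, -41.7, 170.4]
tcp_rot: [-3.141, -0.001, -0.494]
contact_force: [0.0, -1.2, -0.2]
opening: 1.004
grasp_force: 0.0
```

Emit:
carry_out(series=[[0, 0, 0, 0, 0.4, 0, -1], [0, 0, 0, 0, 0.4, 0, -1], [0, 0, 0, 0, 0.4, 0, -1]])

```text
clock: 51.42
eef_pos: [346.8, -130.6, 169.8]
tcp_rot: [3.141, 0.0, -0.498]
contact_force: [-0.5, 0.6, -0.9]
opening: 0.999
grasp_force: 0.0
```

```bash
python3 - <<'E'
from look import *
im=r.grab_frame("top"); cv2.imwrite("pics/t7.png",cv2.resize(im[140:240,80:260,::-1],(800,444),interpolation=cv2.INTER_CUBIC))
for d in r.silhouettes("top","press")[:1]: print("press",d["score"],fit("press",{"top":d["region"]},(551,250,.045),35))
im=r.grab_frame("side"); cv2.imwrite("pics/s7.png",cv2.resize(im[150:330,60:300,::-1],(800,600),interpolation=cv2.INTER_CUBIC))
E
```

```text
press 0.92 (array([5.50283762e+02, 2.50045970e+02, 3.19900838e-02]), np.float64(0.055724329485287716))
```

View pics/t7.png

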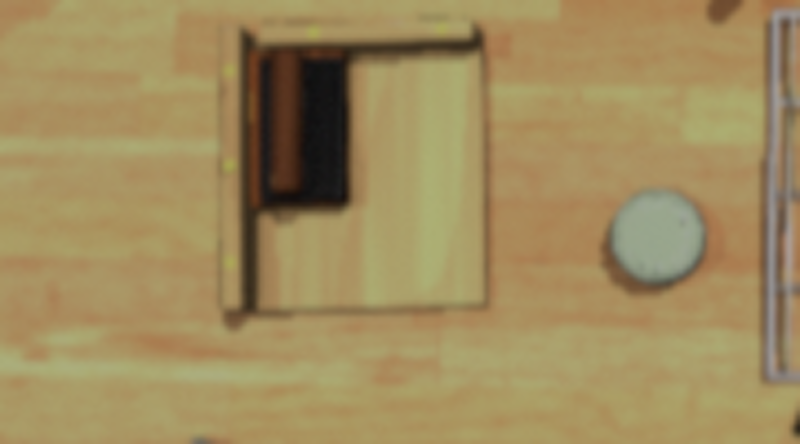

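View pics/s7.png

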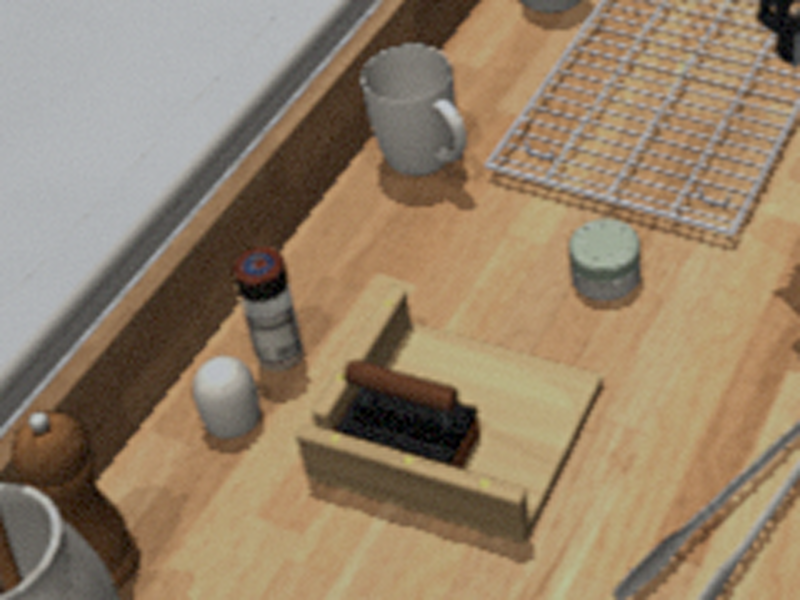

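Both views show the stack in the corner with the press square on it. The rack is empty, the arm is clear and the other objects are standing where they were.

```bash
python3 -c "
from rig import r
print(r.sign_off())"
```

```text
the job is handed in; nothing more can be done
None
```

I handed the job in at about 51 s: the three panels are stacked flush in the corner, the press is back squarely on top, and the timer is wound to 20 minutes by measuring 1.57 rad back from the dial's end stop, since I could not read its numerals in the pictures; no verdict was returned.

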